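Swap the roller in the push-push carving cradle

TASK

The carving cradle is clamping the finished terracotta roller: press its red push-push knob fully down and let go so that the yellow keeper arm swings up, then take that roller out and lay it on the two rods of the wooden drying tray. Take the white blank roller from the blue tray, lower it into the cradle's two V rests (in the gripper until it rests there, not dropped), centred under the keeper arm, and press the knob again so that it stays locked down with the arm over the blank. Do not disturb the glaze jar or the mug.

Things in the scene. Friction and masses are not known exactly. Their poses are not given: they have to be found in the camera images.
- knob_top (a point): Centre of the top face of the red round push knob (44 mm diameter, 14 mm thick head on a vertical plunger) at one end of the steel cradle plate. The face stands 115 mm above the table when out, 91 mm when locked, 82.5 mm at the bottom stop. z up.
- knob (a joint): Knob travel down (m): 0 out, 0.024 locked, 0.0325 bottom stop. Push-push: a press to the bottom, then letting go, switches locked to out or out to locked; a press that stops short of 0.032 may not switch it. A spring lifts it; pressing takes about 3 to 9 N (a little more when quick), so a force stop must be higher, about 12 to 15 N. It starts locked.
- keeper_tip (a point): Top of the yellow keeper arm's end, over its 20 mm rubber pad, 88 mm from the hinge. Knob locked: arm level, pad resting lightly on the roller, this point 102 mm above the table, z up. Knob out: arm swung back 1.7 rad, this point 185 mm above the table, z nearly level, clear of the roller. The arm is 14 mm wide and reaches 200 mm above the table when up; the knob alone moves it.
- seat (a point): Centre of a seated, centred roller in the fixed cradle, 60 mm above the table. Roller along y; x points to the keeper's hinge (88 mm out, 97 mm high; post from 76 mm out, 104 mm high); z up. Two 90 degree V rests, 16 mm thick, stand 40 mm either side along y (64 mm clear between), 58 mm high; plate top 12 mm above the table. Knob axis 110 mm along +y from here.
- finished_center (a point): Centre of the finished roller, terracotta with dark rings, 44 mm diameter, 120 mm long along its own x, about 0.34 kg. It starts in the cradle, under the keeper arm.
- blank_center (a point): Centre of the blank roller, plain white plaster, 44 mm diameter, 120 mm long along its own x, about 0.26 kg. It starts on the rods of the blue stock tray (same form as the drying tray), centre 32 mm above the table.
- drying_rest (a point): Centre of a roller laid on the rods in the middle of the wooden drying tray, 32 mm above the table. Tray 200 mm along x, 130 mm along y, walls 6 mm thick, 24 mm high; two 10 mm rods on its floor along x, 34 mm apart, cradle the roller along x. The tray is fixed; the wooden and the blue tray may change sides.
- jar_center (a point): Middle of an amber glaze jar with white cap, 60 mm wide, 75 mm tall, in front of the cradle. Leave alone.
- mug_center (a point): Middle of a white mug, 76 mm wide, 90 mm tall, in front of the cradle. Leave alone.
Not all that is in view belongs to the job. What is shaped like the part that bears blank_center but turquoise is not meant.

How it is judged:
By the outcome, as a careful person would: the job done as asked, in the order asked, and still so for the second after the job is handed in, with the robot touching nothing.
It also fails if it takes over 72 s, if anything falls off the work surface, if the arm or the gripper's body presses on something with over 40 N, if the wrist force passes 120 N, or if a joint passes its speed limit or range.

ROBOT

A 6-joint arm with a two-finger parallel gripper is mounted at the origin on the work surface. World frame = base frame: x ahead of the robot, y to its left, z up, the work surface at z = 0. Lengths are in m, angles in rad, forces in N, time in s.
With the tool pointing down it reaches from about 0.25 to 0.8 m from the base axis. Payload 3.9 kg.
Tool frame: the origin (TCP) lies midway between the tips of the shut fingers; the grasp point (between the pads) lies 19 mm behind it (pinch_z is the distance from the TCP to the grasp point, in m); z points along the fingers, y is the line along which they close (so a half turn about z gives the same grasp; the last joint's range is limited). The gripper opens to 85 mm and grips with 20 to 120 N. Pads are 22 mm wide; open, the fingers measure 114 mm over their backs; the gripper's body (76 mm by 85 mm) begins 54 mm behind the grasp point. The pads swing forward as they close: fully open they stand 13 mm farther back than shut.
Start: joints at [1.165, 0.26, -0.138, 1.173, 0, 1.571], TCP at [0.207, 0.482, 0.202] pointing down, gripper open.
Joint ranges: [-2.78, 2.78], [-0.83, 1.72], [-1.28, 1.37], [-1.9, 2.12], [-1.57, 1.48], [-3.14, 3.14]. Speed limits (rad/s): [2.57, 2.57, 3.14, 3.14, 3.14, 3.14].

INTERFACE

Orientations are given as a 3x3 rotation matrix whose columns are the frame's x, y, z axes.
In Python, from cell import * gives the robot as it stands.
- The arm moves only by the tool step_arm, never from a script. Its argument "targets" is a list of rows, each an object of numbers: "x", "y", "z": the shift along the tool's x, y, z in m; "wx", "wy", "wz": the turn, a rotation vector about the tool's x, y, z in degrees; "gripper": the gripper command: -1 is fully open, 1 is shut, values between are in proportion. In form: [{"x": .., "y": .., "z": .., "wx": .., "wy": .., "wz": .., "gripper": ..}, ...]. A call has 1 to 12 rows; each row shifts and turns the commanded pose from where the row before left it, along the tool's axes as they then stand; what a row does not reach is not made up. A row lasts 1/12 s, in which the tool goes at most 41.7 mm and 7.16 degrees, less where a joint would pass 70% of its speed; a pose out of reach is approached as far as the arm can. A call with a gripper value outside its range is refused whole. The fingers move at their own pace and stop on an object; "grip_force" is the grip in N (left out, the last holds). Time passes only in rows, so rows that do not move let the fingers close. It gives the time, the measured TCP pose, the force, the opening and the grip force at its end, in the units of the state.
- read_state(): the state, without advancing time (a new reading comes with each control period).
- snapshot(name): name is "side" or "top"; returns a dict with "pixels" (384x512x3 uint8, red, green, blue), "camera_matrix" (3x3 intrinsics, pixels), "xyz" and "orientation" of the camera in the world. Camera axes: x right, y down, z forward; pixel columns grow to the right and rows downward; lengths in m; the calibration is good to about 2 mm. A picture is of the moment at which its call begins. There is no depth.
- sign_off(): hands the job in; it is judged then, once.
The state is a dict: "clock": time; "q": joint angles; "qvel": joint speeds; "joint_efforts": joint torques, N m; "ee_pos": TCP position; "tool_rot": TCP orientation; "ft_force": force on the tool from outside, world axes, zero at the start; "wrist_torque": the same for the moment, N m; "opening": finger opening in m; "finger_force": force on a finger pad.
Only numpy, scipy, OpenCV 4.12 (cv2) and the standard library are available. Lean on these libraries where they do the work, as an engineer would, in place of code of your own. Each camera call takes 0.05 s, during which the arm holds its last target. There are 200 camera calls.

## Working session

There is one attempt and no reset: what is moved stays moved. The work goes in short steps, Python scripts to look and compute and a tool call to move; the robot and the scene stay as the last step left them, time stands still between calls to the robot, and variables do not carry over. Pictures are saved under pics/ and viewed, at most 10 in all, crops included, and the job is handed in when it is done.

Besides the shell and the picture viewer there is one more tool, called after "Request:" as a command line: name --argument value ..., lists and objects as JSON in quotes. step_arm: Moves the arm, as the interface text tells. Its arguments: {"type":"object","properties":{"targets":{"type":"array","items":{"type":"object","properties":{"x":{"type":"number"},"y":{"type":"number"},"z":{"type":"number"},"wx":{"type":"number"},"wy":{"type":"number"},"wz":{"type":"number"},"gripper":{"type":"number"}}}},"grip_force":{"type":"number"}},"required":["targets"]}

```bash
mkdir -p pics; cat > h.py <<'E'
from cell import *
import numpy as np, cv2
def shot(n,f,crop=None,s=1):
    d=snapshot(n); im=d["pixels"][:,:,::-1]
    np.save('pics/cal_%s.npy'%n,np.array([d["camera_matrix"],d["orientation"],np.tile(d["xyz"],(3,1))],float))
    cv2.imwrite('pics/raw_'+f,im)
    if crop: a,b,c,e=crop; im=im[b:e,a:c]
    cv2.imwrite('pics/'+f,cv2.resize(im,None,fx=s,fy=s,interpolation=cv2.INTER_CUBIC))
def at(n,u,v,z):
    K,R,t=np.load('pics/cal_%s.npy'%n); t=t[0]
    r=R@np.linalg.solve(K,[u,v,1]); return (t+r*(z-t[2])/r[2]).round(4)
def px(n,p):
    K,R,t=np.load('pics/cal_%s.npy'%n); q=K@(R.T@(np.array(p)-t[0])); return (q[:2]/q[2]).round(1)
E
python3 - <<'E'
from h import *
shot('top','t0.png',None,1.5); shot('side','s0.png',None,1.5)
s=read_state(); print(s)
print(np.load('pics/cal_top.npy'),np.load('pics/cal_side.npy'))
E
```

```text
{'clock': 0.1, 'q': array([ 1.16502069e+00,  2.60641197e-01, -1.39286541e-01,  1.17271961e+00,
       -2.27496615e-05,  1.57078676e+00]), 'qvel': array([ 0.00070687, -0.00149588,  0.00389656, -0.00123634,  0.00107891,
       -0.00047504]), 'joint_efforts': array([-4.64068435e-04, -4.06508267e+01,  2.54528278e+01,  1.01158500e-02,
       -8.48178206e-05, -9.18555259e-06]), 'ee_pos': array([0.20696533, 0.48172251, 0.20131863]), 'tool_rot': array([[-9.18800297e-01,  3.94722067e-01, -7.09753226e-04],
       [ 3.94722704e-01,  9.18798707e-01, -1.70968971e-03],
       [-2.27319099e-05, -1.85101913e-03, -9.99998287e-01]]), 'ft_force': array([ 0.30089575, -0.11010578,  0.12895946]), 'wrist_torque': array([ 0.03700051,  0.078415  , -0.01768163]), 'finger_force': 0.0, 'opening': 0.08526242687229549}
[[[ 3.85223320e+02  0.00000000e+00  2.53036429e+02]
  [ 0.00000000e+00  3.85223320e+02  1.89450024e+02]
  [ 0.00000000e+00  0.00000000e+00  1.00000000e+00]]

 [[-2.01360742e-02 -9.97036455e-01  7.42485477e-02]
  [-9.99478996e-01  1.82004376e-02 -2.66548435e-02]
  [ 2.52244946e-02 -7.47465878e-02 -9.96883480e-01]]

 [[ 3.70401697e-01 -5.51172561e-03  1.05398152e+00]
  [ 3.70401697e-01 -5.51172561e-03  1.05398152e+00]
  [ 3.70401697e-01 -5.51172561e-03  1.05398152e+00]]] [[[ 4.11529436e+02  0.00000000e+00  2.50059600e+02]
  [ 0.00000000e+00  4.11529436e+02  1.87817235e+02]
  [ 0.00000000e+00  0.00000000e+00  1.00000000e+00]]

 [[ 9.41770284e-01 -2.29637239e-01  2.45632798e-01]
  [-3.36071547e-01 -6.67055176e-01  6.64900976e-01]
  [ 1.11646055e-02 -7.08734175e-01 -7.05387285e-01]]

 [[ 1.61589434e-01 -7.72814041e-01  9.34333257e-01]
  [ 1.61589434e-01 -7.72814041e-01  9.34333257e-01]
  [ 1.61589434e-01 -7.72814041e-01  9.34333257e-01]]]
```

View pics/t0.png

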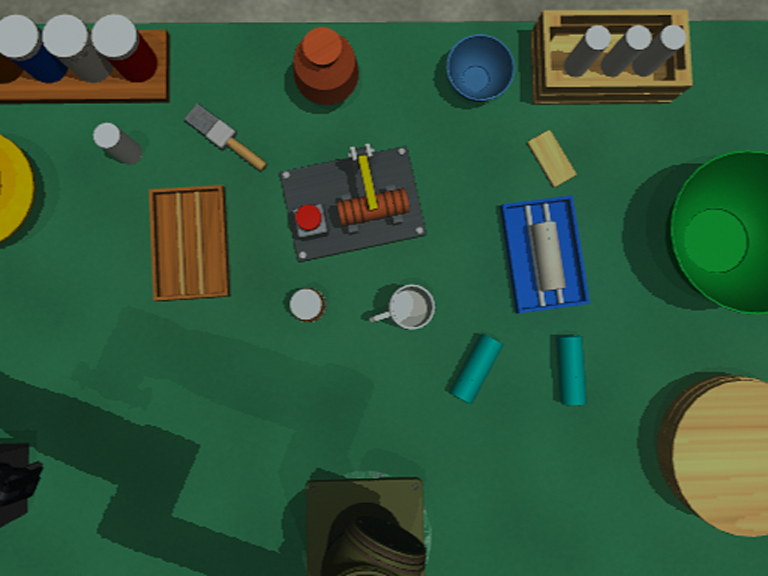

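View pics/s0.png

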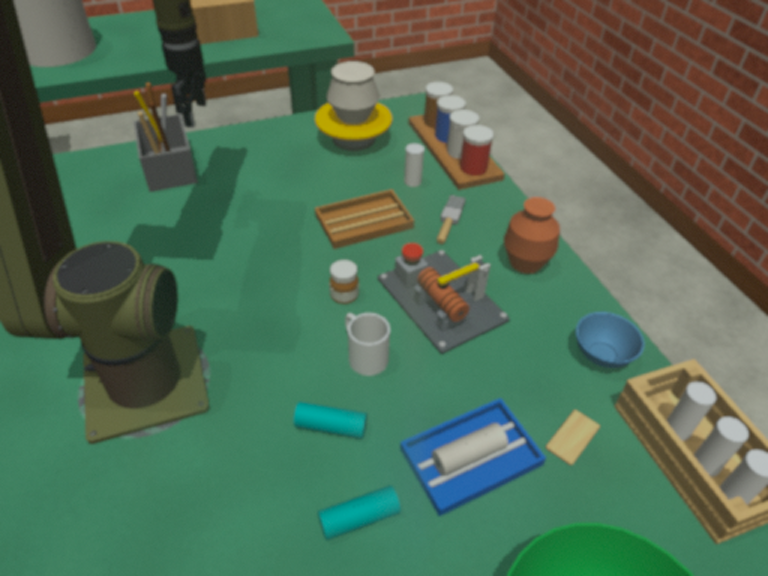

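The top view shows the knob at (308,217), the finished roller at (373,206), the yellow arm from (363,155) to (373,207), the drying tray at (190,243), the blue tray with the blank at (547,255), the jar at (306,304) and the mug at (410,307).

Things that could be taken for the blank are the white roller in the blue tray (547,255), the turquoise cylinders at (475,368) and (570,370), the grey cylinder at (115,140) and the crate cylinders at (595,50). I choose (547,255), the white roller on the blue tray's rods, and will check it in a close crop.

```bash
python3 - <<'E'
from h import *
im=cv2.imread('pics/raw_t0.png')
a=cv2.resize(im[92:180,182:288],None,fx=5.5,fy=5.5,interpolation=cv2.INTER_CUBIC)
cv2.imwrite('pics/c1.png',a)
b=cv2.resize(im[120:212,92:160],None,fx=5,fy=5,interpolation=cv2.INTER_CUBIC)
c=cv2.resize(im[124:216,325:397],None,fx=5,fy=5,interpolation=cv2.INTER_CUBIC)
cv2.imwrite('pics/c2.png',np.hstack([b,c]))
E
```

```text
(no output)
```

View pics/c1.png

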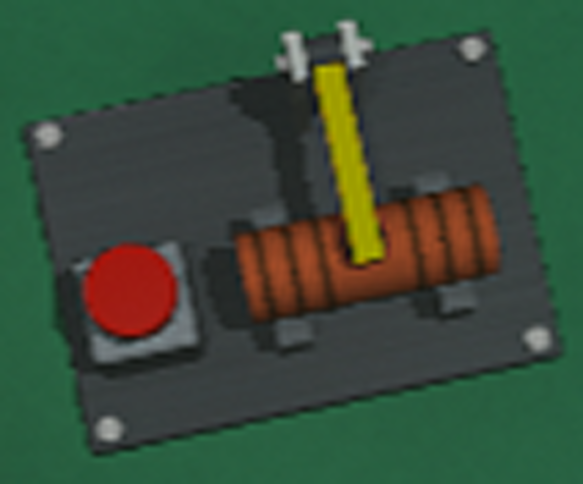

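View pics/c2.png

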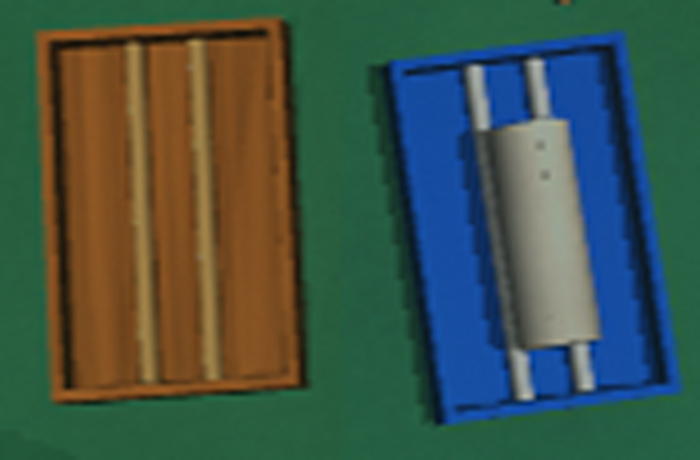

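The crops show the following:
- **Cradle:** knob face at crop (130,290), roller end middles at (246,279) and (491,229), bolts at (48,135), (472,47), (538,340) and (109,430).
- **Trays:** wooden tray corners at (38,32), (285,20), (305,385) and (55,402). The blank is plain white on the blue tray's rods, with corners (490,125), (568,120), (600,340) and (520,348), so the choice holds.

```bash
python3 - <<'E'
from h import *
A=lambda u,v,z:at('top',182+(u+.5)/5.5-.5,92+(v+.5)/5.5-.5,z)
B=lambda u,v,z:at('top',92+(u+.5)/5-.5,120+(v+.5)/5-.5,z)
C=lambda u,v,z:at('top',325+(u-340+.5)/5-.5,124+(v+.5)/5-.5,z)
ang=lambda d:round(np.degrees(np.arctan2(d[1],d[0])),2)
k=A(130,290,.091);l=A(246,279,.06);r=A(491,229,.06);print('knob',k,'roller',(l+r)/2,'len',np.linalg.norm(l-r),'ydir',ang(l-r),'knob dir',ang(k-(l+r)/2),np.linalg.norm((k-(l+r)/2)[:2]))
b=[A(*p,.013) for p in[(48,135),(472,47),(538,340),(109,430)]];print('bolts',ang(b[0]-b[1]),ang(b[3]-b[2]),'x',ang(b[0]-b[3]),ang(b[1]-b[2]),np.mean(b,0))
print('tip',A(368,262,.102),'armbase',A(328,66,.102))
w=[B(*p,.024) for p in[(38,32),(285,20),(305,385),(55,402)]];print('wood',np.mean(w,0),ang(w[0]-w[3]),ang(w[1]-w[2]),np.linalg.norm(w[0]-w[3]),np.linalg.norm(w[0]-w[1]))
r=[B(*p,.015) for p in[(132,40),(150,382),(204-7,40),(213,380)]];print('rods',np.mean(r,0),ang(r[0]-r[1]),ang(r[2]-r[3]))
w=[C(*p,.024) for p in[(388,62),(622,33),(680,390),(440,423)]];print('blue',np.mean(w,0),ang(w[0]-w[3]),ang(w[1]-w[2]),np.linalg.norm(w[0]-w[3]),np.linalg.norm(w[0]-w[1]))
w=[C(*p,.032) for p in[(490,125),(568,120),(600,340),(520,348)]];print('blank',np.mean(w,0),ang(w[0]-w[3]),ang(w[1]-w[2]),np.linalg.norm(w[0]-w[3]))
w=[at('side',u/1.5,v/1.5,z) for u,v,z in[(412,251,.091),(344,268,.075),(369,328,.09)]];print('side knob,jar,mug',w)
print('top jar mug',at('top',306/1.5,304/1.5,.075),at('top',410/1.5,307/1.5,.09))
E
```

```text
knob [0.5584 0.087  0.091 ] roller [ 0.5801  -0.02335  0.06   ] len 0.11902676169668738 ydir 100.85 knob dir 101.13 0.11246338292973407
bolts 101.21 100.99 x 10.98 11.19 [0.599075 0.013625 0.013   ]
tip [ 0.5675 -0.0221  0.102 ] armbase [ 0.6587 -0.0056  0.102 ]
wood [0.52885 0.3058  0.024  ] 3.1 3.07 0.1995924096753181 0.13198371111618282
rods [0.5297   0.307425 0.015   ] 3.29 2.84
blue [ 0.49795  -0.332825  0.024   ] 6.08 6.61 0.19811612756158947 0.13017680284904834
blank [ 0.49305 -0.3366   0.032  ] 5.39 5.83 0.12143627958727986
side knob,jar,mug [array([0.5564, 0.0813, 0.091 ]), array([0.4147, 0.0946, 0.075 ]), array([ 0.4055, -0.0848,  0.09  ])]
top jar mug [0.412  0.0933 0.075 ] [ 0.403  -0.0814  0.09  ]
```

```bash
cat >> h.py <<'E'
def go(yaw,*pts):
    """deltas in tool axes (mm) after turning to tool-y heading yaw; world way points"""
    s=read_state(); R=np.array(s["tool_rot"]); p=np.array(s["ee_pos"])
    y=np.radians(yaw); T=np.array([[-np.sin(y),np.cos(y),0],[np.cos(y),np.sin(y),0],[0,0,-1.]]).T
    print('t',s['clock'],'p',p.round(4),'yaw',np.degrees(np.arctan2(R[1,1],R[0,1])).round(2),'tilt',R[:2,2].round(4),'op',round(s['opening'],4),'F',np.round(s['ft_force'],1))
    print('turn',np.degrees(cv2.Rodrigues(R.T@T)[0].ravel()).round(2))
    for q in pts: q=np.array(q); print('d',(T.T@(q-p)*1000).round(1)); p=q
E
python3 -c "
from h import *
go(11,(.558,.086,.2),(.558,.086,.125))"
```

```text
t 0.1 p [0.207  0.4817 0.2013] yaw 66.75 tilt [-0.0007 -0.0017] op 0.0853 F [ 0.3 -0.1  0.1]
turn [-1.000e-01  5.000e-02  5.575e+01]
d [-455.4  269.1    1.3]
d [ 0.  0. 75.]
```

Request:
step_arm --targets '[{"wz": 6.97,"gripper": 1},{"wz": 6.97,"gripper": 1},{"wz": 6.97,"gripper": 1},{"wz": 6.97,"gripper": 1},{"wz": 6.97,"gripper": 1},{"wz": 6.97,"gripper": 1},{"wz": 6.97,"gripper": 1},{"wz": 6.97,"gripper": 1}]'

```text
$.targets[0]: bad value
```

Request:
step_arm --targets '[{"x": -0.0325,"y": 0.0192,"gripper": 1},{"x": -0.0325,"y": 0.0192,"gripper": 1},{"x": -0.0325,"y": 0.0192,"gripper": 1},{"x": -0.0325,"y": 0.0192,"gripper": 1},{"x": -0.0325,"y": 0.0192,"gripper": 1},{"x": -0.0325,"y": 0.0192,"gripper": 1},{"x": -0.0325,"y": 0.0192,"gripper": 1},{"x": -0.0325,"y": 0.0192,"gripper": 1},{"x": -0.0325,"y": 0.0192,"gripper": 1},{"x": -0.0325,"y": 0.0192,"gripper": 1},{"x": -0.0325,"y": 0.0192,"gripper": 1},{"x": -0.0325,"y": 0.0192,"gripper": 1}]'

```text
$.targets[0]: bad value
```

Request:
step_arm --targets '[{"x": -0.0325,"y": 0.0192},{"x": -0.0325,"y": 0.0192},{"z": 0.035},{"z": 0.035},{},{}]'

```text
$.targets[0]: bad value
```

```bash
python3 -c "
from h import *
go(11,(.558,.086,.1),(.558,.086,.082))
shot('side','s1.png',(200,120,370,260),4)"
```

```text
t 0.1 p [0.207  0.4817 0.2013] yaw 66.75 tilt [-0.0007 -0.0017] op 0.0853 F [ 0.3 -0.1  0.1]
turn [-1.000e-01  5.000e-02  5.575e+01]
d [-455.4  269.1  101.3]
d [ 0.  0. 18.]
```

View pics/s1.png

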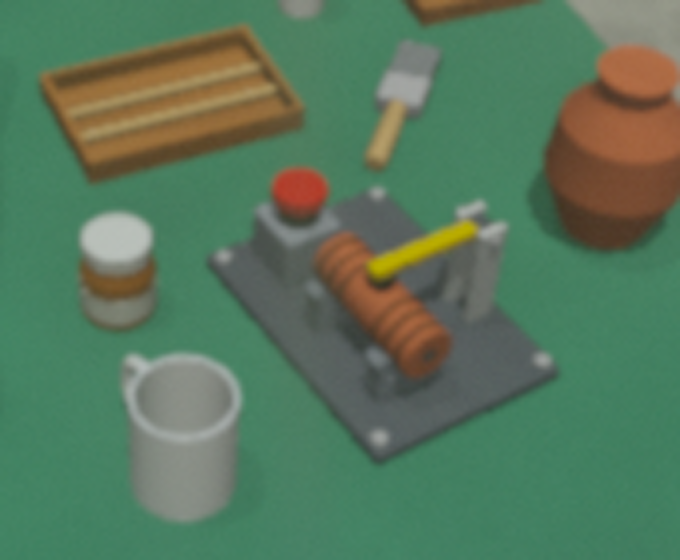

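The arm hasn't moved: all three calls were refused, probably because every field must be present in a row. The crop shows the cradle still locked, with the knob at (300,190), the arm tip at (375,268) and the handle side of the mug towards the jar.

Request:
step_arm --targets '[{"x": 0,"y": 0,"z": 0,"wx": 0,"wy": 0,"wz": 6.97,"gripper": 1},{"x": 0,"y": 0,"z": 0,"wx": 0,"wy": 0,"wz": 6.97,"gripper": 1},{"x": 0,"y": 0,"z": 0,"wx": 0,"wy": 0,"wz": 6.97,"gripper": 1},{"x": 0,"y": 0,"z": 0,"wx": 0,"wy": 0,"wz": 6.97,"gripper": 1},{"x": 0,"y": 0,"z": 0,"wx": 0,"wy": 0,"wz": 6.97,"gripper": 1},{"x": 0,"y": 0,"z": 0,"wx": 0,"wy": 0,"wz": 6.97,"gripper": 1},{"x": 0,"y": 0,"z": 0,"wx": 0,"wy": 0,"wz": 6.97,"gripper": 1},{"x": 0,"y": 0,"z": 0,"wx": 0,"wy": 0,"wz": 6.97,"gripper": 1}]'

```text
clock: 0.82
ee_pos: [0.2071, 0.4821, 0.2017]
tool_rot: [[-0.185, 0.983, -0.0], [0.983, 0.185, -0.001], [-0.001, -0.0, -1.0]]
ft_force: [-1.0, -0.1, -0.5]
opening: -0.0002
finger_force: 0.0
```

Request:
step_arm --targets '[{"x": -0.0325,"y": 0.0192,"z": 0,"wx": 0,"wy": 0,"wz": 0,"gripper": 1},{"x": -0.0325,"y": 0.0192,"z": 0,"wx": 0,"wy": 0,"wz": 0,"gripper": 1},{"x": -0.0325,"y": 0.0192,"z": 0,"wx": 0,"wy": 0,"wz": 0,"gripper": 1},{"x": -0.0325,"y": 0.0192,"z": 0,"wx": 0,"wy": 0,"wz": 0,"gripper": 1},{"x": -0.0325,"y": 0.0192,"z": 0,"wx": 0,"wy": 0,"wz": 0,"gripper": 1},{"x": -0.0325,"y": 0.0192,"z": 0,"wx": 0,"wy": 0,"wz": 0,"gripper": 1},{"x": -0.0325,"y": 0.0192,"z": 0,"wx": 0,"wy": 0,"wz": 0,"gripper": 1},{"x": -0.0325,"y": 0.0192,"z": 0,"wx": 0,"wy": 0,"wz": 0,"gripper": 1},{"x": -0.0325,"y": 0.0192,"z": 0,"wx": 0,"wy": 0,"wz": 0,"gripper": 1},{"x": -0.0325,"y": 0.0192,"z": 0,"wx": 0,"wy": 0,"wz": 0,"gripper": 1},{"x": -0.0325,"y": 0.0192,"z": 0,"wx": 0,"wy": 0,"wz": 0,"gripper": 1},{"x": -0.0325,"y": 0.0192,"z": 0,"wx": 0,"wy": 0,"wz": 0,"gripper": 1}]'

```text
clock: 1.82
ee_pos: [0.5085, 0.1417, 0.2019]
tool_rot: [[-0.19, 0.982, -0.0], [0.982, 0.19, 0.0], [0.0, -0.0, -1.0]]
ft_force: [0.9, 1.0, -0.9]
opening: 0.0001
finger_force: 0.0
```

Request:
step_arm --targets '[{"x": -0.0325,"y": 0.0192,"z": 0,"wx": 0,"wy": 0,"wz": 0,"gripper": 1},{"x": -0.0325,"y": 0.0192,"z": 0,"wx": 0,"wy": 0,"wz": 0,"gripper": 1},{"x": 0,"y": 0,"z": 0.035,"wx": 0,"wy": 0,"wz": 0,"gripper": 1},{"x": 0,"y": 0,"z": 0.035,"wx": 0,"wy": 0,"wz": 0,"gripper": 1},{"x": 0,"y": 0,"z": 0,"wx": 0,"wy": 0,"wz": 0,"gripper": 1},{"x": 0,"y": 0,"z": 0,"wx": 0,"wy": 0,"wz": 0,"gripper": 1}]'

```text
clock: 2.32
ee_pos: [0.5553, 0.0864, 0.1302]
tool_rot: [[-0.19, 0.982, -0.006], [0.982, 0.19, -0.001], [0.0, -0.006, -1.0]]
ft_force: [-0.8, -0.1, -0.4]
opening: -0.0002
finger_force: 0.0
```

```bash
python3 -c "
from h import *
go(11,(.558,.086,.1),(.558,.086,.082))
shot('side','s2.png',(200,90,370,230),4)"
```

```text
t 2.3167 p [0.5553 0.0864 0.1302] yaw 10.97 tilt [-0.0063 -0.0009] op -0.0002 F [-0.8 -0.1 -0.4]
turn [-0.36 -0.02 -0.03]
d [-0.9  2.6 30.2]
d [ 0.  0. 18.]
```

View pics/s2.png

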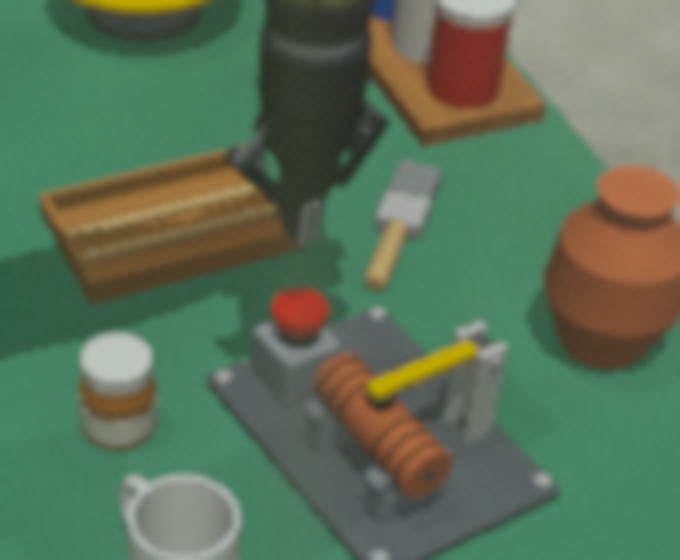

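The gripper tip at (312,238) is above the knob at (300,305), and the cradle is still locked. Pressing now.

Request:
step_arm --targets '[{"x": -0.001,"y": 0.002,"z": 0.015,"wx": 0,"wy": 0,"wz": 0,"gripper": 1},{"x": 0,"y": 0,"z": 0.015,"wx": 0,"wy": 0,"wz": 0,"gripper": 1},{"x": 0,"y": 0,"z": 0.005,"wx": 0,"wy": 0,"wz": 0,"gripper": 1},{"x": 0,"y": 0,"z": 0.004,"wx": 0,"wy": 0,"wz": 0,"gripper": 1},{"x": 0,"y": 0,"z": 0.003,"wx": 0,"wy": 0,"wz": 0,"gripper": 1},{"x": 0,"y": 0,"z": 0.003,"wx": 0,"wy": 0,"wz": 0,"gripper": 1},{"x": 0,"y": 0,"z": 0.002,"wx": 0,"wy": 0,"wz": 0,"gripper": 1},{"x": 0,"y": 0,"z": 0,"wx": 0,"wy": 0,"wz": 0,"gripper": 1},{"x": 0,"y": 0,"z": 0,"wx": 0,"wy": 0,"wz": 0,"gripper": 1}]'

```text
clock: 3.12
ee_pos: [0.5601, 0.0864, 0.0854]
tool_rot: [[-0.191, 0.982, 0.0], [0.982, 0.191, 0.0], [0.0, 0.0, -1.0]]
ft_force: [-0.9, 0.3, -0.9]
opening: 0.0
finger_force: 0.0
```

```bash
python3 -c "
from h import *
shot('side','s3.png',(230,120,350,210),5)
go(11);print(px('side',(.5601,.0864,.0854)),px('side',(.558,.086,.091)))"
```

```text
t 3.1667 p [0.5602 0.0863 0.0854] yaw 10.99 tilt [0.0004 0.    ] op -0.0001 F [ 0.4 -0.2  0.2]
turn [ 0.02  0.   -0.01]
[275.1 167.4] [274.6 166.2]
```

View pics/s3.png

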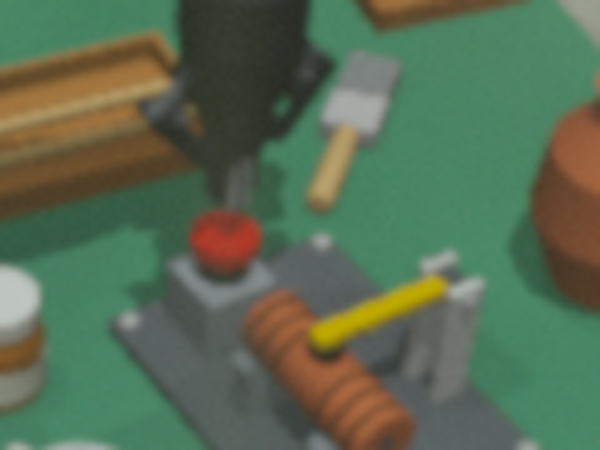

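The crop shows the tip ending at about (238,212), at the back edge of the red face, which is centred at (226,232). The arm is still level. The force reads about zero, so I'm comparing the seen tip with its projection.

```bash
python3 -c "
from h import *
print(px('side',(.5553,.0864,.1302)))
shot('top','t3.png')
a=cv2.imread('pics/raw_s3.png')[140:185,250:300]; b=cv2.imread('pics/raw_t3.png')[115:165,180:240]
f=lambda i:cv2.resize(i,(400,400),interpolation=cv2.INTER_CUBIC)
cv2.imwrite('pics/c3.png',np.hstack([f(a),f(b)]))
print(px('top',(.5601,.0864,.0854)))
for z in (.1,.15,.2): print(px('side',(.56,.0864,z)))
"
```

```text
[274.4 156.6]
[205.7 144.1]
[275.3 163.8]
[276.2 151.2]
[277.2 137.8]
```

View pics/c3.png

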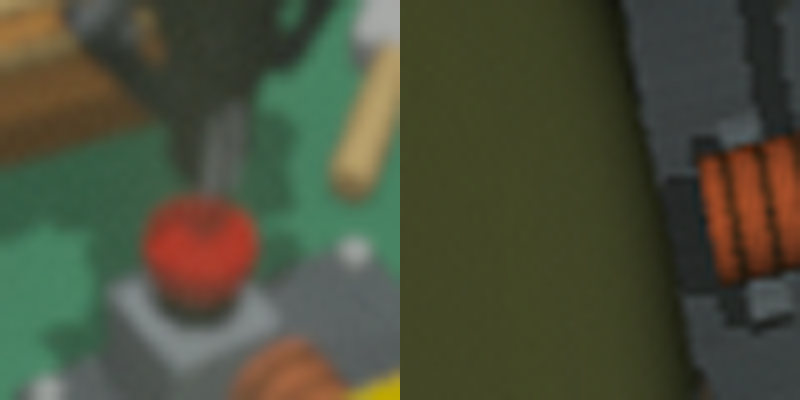

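The shadow on the knob lies under the tip, but there's no contact yet. I'll go on in small steps and watch the force.

Request:
step_arm --targets '[{"x": 0,"y": 0,"z": 0.002,"wx": 0,"wy": 0,"wz": 0,"gripper": 1},{"x": 0,"y": 0,"z": 0.002,"wx": 0,"wy": 0,"wz": 0,"gripper": 1},{"x": 0,"y": 0,"z": 0,"wx": 0,"wy": 0,"wz": 0,"gripper": 1}]'

```text
clock: 3.47
ee_pos: [0.5597, 0.0863, 0.0806]
tool_rot: [[-0.191, 0.982, -0.001], [0.982, 0.191, -0.0], [0.0, -0.001, -1.0]]
ft_force: [0.4, -0.7, -0.7]
opening: 0.0003
finger_force: 0.0
```

Request:
step_arm --targets '[{"x": 0,"y": 0,"z": 0.002,"wx": 0,"wy": 0,"wz": 0,"gripper": 1},{"x": 0,"y": 0,"z": 0.002,"wx": 0,"wy": 0,"wz": 0,"gripper": 1},{"x": 0,"y": 0,"z": 0,"wx": 0,"wy": 0,"wz": 0,"gripper": 1}]'

```text
clock: 3.72
ee_pos: [0.5597, 0.0863, 0.0766]
tool_rot: [[-0.191, 0.982, -0.001], [0.982, 0.191, -0.0], [-0.0, -0.001, -1.0]]
ft_force: [-0.1, -0.4, -0.4]
opening: 0.0001
finger_force: 0.0
```

Request:
step_arm --targets '[{"x": 0,"y": 0,"z": 0.002,"wx": 0,"wy": 0,"wz": 0,"gripper": 1},{"x": 0,"y": 0,"z": 0.002,"wx": 0,"wy": 0,"wz": 0,"gripper": 1},{"x": 0,"y": 0,"z": 0,"wx": 0,"wy": 0,"wz": 0,"gripper": 1}]'

```text
clock: 3.97
ee_pos: [0.5597, 0.0863, 0.0726]
tool_rot: [[-0.191, 0.982, -0.001], [0.982, 0.191, -0.0], [-0.0, -0.001, -1.0]]
ft_force: [-0.2, -0.7, -0.2]
opening: 0.0001
finger_force: 0.0
```

```bash
python3 -c "
from h import *
shot('side','s4.png',(250,130,310,180),10)
go(11);import cell;print([n for n in dir(cell) if n[0]!='_'],getattr(cell,'pinch_z',None))"
```

```text
t 4.0167 p [0.5597 0.0863 0.0728] yaw 10.99 tilt [-0.0006 -0.0001] op -0.0001 F [ 0.5 -0.7  0.5]
turn [-0.03  0.   -0.01]
['Unreachable', 'pinch_z', 'read_state', 'sign_off', 'snapshot'] 0.0187
```

View pics/s4.png

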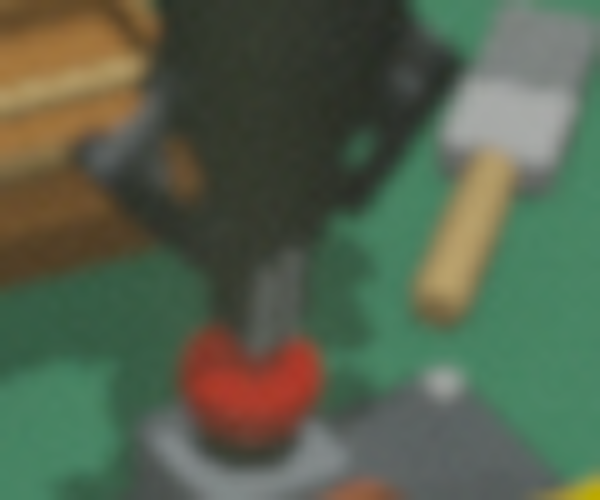

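The tip at (262,355) is over the middle of the knob face (252,372), just short of contact. The real tip therefore stands about 20 mm higher than the reported TCP. I'll find the offset by touch.

Request:
step_arm --targets '[{"x": 0,"y": 0,"z": 0.002,"wx": 0,"wy": 0,"wz": 0,"gripper": 1},{"x": 0,"y": 0,"z": 0.001,"wx": 0,"wy": 0,"wz": 0,"gripper": 1},{"x": 0,"y": 0,"z": 0,"wx": 0,"wy": 0,"wz": 0,"gripper": 1}]'

```text
clock: 4.27
ee_pos: [0.5598, 0.0863, 0.0698]
tool_rot: [[-0.191, 0.982, -0.001], [0.982, 0.191, -0.0], [0.0, -0.001, -1.0]]
ft_force: [-0.9, 0.5, -0.7]
opening: -0.0002
finger_force: 0.0
```

Request:
step_arm --targets '[{"x": 0,"y": 0,"z": 0.002,"wx": 0,"wy": 0,"wz": 0,"gripper": 1},{"x": 0,"y": 0,"z": 0.001,"wx": 0,"wy": 0,"wz": 0,"gripper": 1},{"x": 0,"y": 0,"z": 0,"wx": 0,"wy": 0,"wz": 0,"gripper": 1}]'

```text
clock: 4.52
ee_pos: [0.5598, 0.0863, 0.0668]
tool_rot: [[-0.191, 0.982, -0.0], [0.982, 0.191, -0.0], [0.0, -0.001, -1.0]]
ft_force: [0.6, 0.5, 0.7]
opening: 0.0004
finger_force: 0.0
```

Request:
step_arm --targets '[{"x": 0,"y": 0,"z": 0.002,"wx": 0,"wy": 0,"wz": 0,"gripper": 1},{"x": 0,"y": 0,"z": 0.001,"wx": 0,"wy": 0,"wz": 0,"gripper": 1},{"x": 0,"y": 0,"z": 0,"wx": 0,"wy": 0,"wz": 0,"gripper": 1}]'

```text
clock: 4.77
ee_pos: [0.5598, 0.0863, 0.0638]
tool_rot: [[-0.191, 0.982, -0.0], [0.982, 0.191, -0.0], [0.0, -0.0, -1.0]]
ft_force: [-0.3, -0.3, -0.8]
opening: -0.0002
finger_force: 0.0
```

```bash
cat >> h.py <<'E'
def red(im):
    i=im.astype(int); m=(i[:,:,2]>120)&(i[:,:,1]<70)&(i[:,:,0]<70)
    m[:110]=0;m[200:]=0;m[:,:255]=0;m[:,295:]=0
    v,u=np.nonzero(m); return len(u),u.min(),u.max(),v.min(),v.max(),u.mean().round(1),v.mean().round(1)
def yel(im):
    i=im.astype(int); m=(i[:,:,2]>120)&(i[:,:,1]>120)&(i[:,:,0]<70)
    m[:110]=0;m[230:]=0;m[:,:270]=0;m[:,345:]=0
    v,u=np.nonzero(m); return len(u),u.min(),u.max(),v.min(),v.max()
E
python3 -c "
from h import *
shot('side','s5.png')
for f in ('s0','s2','s3','s4','s5'):
    im=cv2.imread('pics/raw_%s.png'%f); print(f,red(im),yel(im))
im=cv2.imread('pics/raw_s5.png')[152:184,262:290].astype(int)
for r in im: print(' '.join('R' if p[2]>110 and p[1]<75 else 'G' if p[1]>p[2]+25 else '.#'[int(p.sum()<190)] for p in r))
print(read_state()['joint_efforts'].round(2),read_state()['ft_force'])
"
```

```text
s0 (90, np.int64(269), np.int64(280), np.int64(163), np.int64(172), np.float64(274.5), np.float64(167.6)) (130, np.int64(292), np.int64(318), np.int64(175), np.int64(188))
s2 (106, np.int64(268), np.int64(281), np.int64(163), np.int64(172), np.float64(274.6), np.float64(167.2)) (130, np.int64(292), np.int64(318), np.int64(175), np.int64(188))
s3 (103, np.int64(268), np.int64(281), np.int64(163), np.int64(172), np.float64(274.6), np.float64(167.3)) (131, np.int64(292), np.int64(318), np.int64(175), np.int64(188))
s4 (81, np.int64(269), np.int64(281), np.int64(164), np.int64(172), np.float64(274.7), np.float64(168.1)) (131, np.int64(292), np.int64(318), np.int64(175), np.int64(188))
s5 (63, np.int64(269), np.int64(281), np.int64(165), np.int64(172), np.float64(274.5), np.float64(168.8)) (130, np.int64(292), np.int64(318), np.int64(175), np.int64(188))
# # # # # # # # # # # # # # # # # # # # # # # # # G G G
# # # # # # # # # # # # # # # # # # # # # # # # G G G G
# # # # # # # # # # # # # # # # # # # # # # G G G G G G
# # # # # # # # # # # # # # # # # # # # # G G G G G G G
. G G G # # # 
[... 959 characters left out ...]
 . . . . . . . . . . . . . . . . .
G . . . . . . . . # # # . . # # . . . . . . . . . . . .
G . . . . . . . . . # # # # # . . . . . . . . . . . . .
G . . . . . . . . . . . . . . . . . . . . . . . . . . .
G . . . . . . . . . . . . . . . . . . . . . . . . . . .
G . . . . . . . . . . . . . . . . . . . . . . . . . . .
. . . . . . . . . . . . . . . . . . . . . . . . . . . .
. . . . . . . . . . . . . . . . . . . . . . . . . . . .
. . . . . . . . . . . . . . . . . . . . . . . . . . . .
. . . . . . . . . . . . . . . . . . . . . . . . . . . .
. . . . . . . . . . . . . . . . . . . . . . . . . . . .
[ 0.000e+00 -4.645e+01  2.241e+01 -2.000e-02  0.000e+00  0.000e+00] [-0.44981953  0.77441186 -0.14564056]
```

Request:
step_arm --targets '[{"x": 0,"y": 0,"z": 0.002,"wx": 0,"wy": 0,"wz": 0,"gripper": 1},{"x": 0,"y": 0,"z": 0.002,"wx": 0,"wy": 0,"wz": 0,"gripper": 1},{"x": 0,"y": 0,"z": 0,"wx": 0,"wy": 0,"wz": 0,"gripper": 1}]'

```text
clock: 5.07
ee_pos: [0.5604, 0.0864, 0.0605]
tool_rot: [[-0.191, 0.982, 0.001], [0.982, 0.191, 0.0], [-0.0, 0.001, -1.0]]
ft_force: [-0.9, -0.4, 5.0]
opening: 0.0001
finger_force: 2.6
```

Request:
step_arm --targets '[{"x": 0,"y": 0,"z": 0.001,"wx": 0,"wy": 0,"wz": 0,"gripper": 1},{"x": 0,"y": 0,"z": 0.001,"wx": 0,"wy": 0,"wz": 0,"gripper": 1},{"x": 0,"y": 0,"z": 0,"wx": 0,"wy": 0,"wz": 0,"gripper": 1}]'

```text
clock: 5.32
ee_pos: [0.5604, 0.0864, 0.0588]
tool_rot: [[-0.191, 0.982, 0.001], [0.982, 0.191, 0.0], [-0.0, 0.001, -1.0]]
ft_force: [-0.5, 0.0, 6.3]
opening: -0.0
finger_force: 2.8
```

Request:
step_arm --targets '[{"x": 0,"y": 0,"z": 0.001,"wx": 0,"wy": 0,"wz": 0,"gripper": 1},{"x": 0,"y": 0,"z": 0.001,"wx": 0,"wy": 0,"wz": 0,"gripper": 1},{"x": 0,"y": 0,"z": 0,"wx": 0,"wy": 0,"wz": 0,"gripper": 1}]'

```text
clock: 5.57
ee_pos: [0.5603, 0.0864, 0.0568]
tool_rot: [[-0.191, 0.982, 0.001], [0.982, 0.191, 0.0], [-0.0, 0.001, -1.0]]
ft_force: [-0.2, -0.2, 6.1]
opening: 0.0001
finger_force: 3.0
```

Request:
step_arm --targets '[{"x": 0,"y": 0,"z": 0.001,"wx": 0,"wy": 0,"wz": 0,"gripper": 1},{"x": 0,"y": 0,"z": 0.001,"wx": 0,"wy": 0,"wz": 0,"gripper": 1},{"x": 0,"y": 0,"z": 0,"wx": 0,"wy": 0,"wz": 0,"gripper": 1}]'

```text
clock: 5.82
ee_pos: [0.5603, 0.0864, 0.0549]
tool_rot: [[-0.191, 0.982, 0.001], [0.982, 0.191, 0.0], [-0.0, 0.001, -1.0]]
ft_force: [-0.9, -0.6, 5.6]
opening: 0.0
finger_force: 3.1
```

Contact came at a reported z of about 0.062, so the offset is roughly 29 mm. Pressing on to the bottom stop.

Request:
step_arm --targets '[{"x": 0,"y": 0,"z": 0.001,"wx": 0,"wy": 0,"wz": 0,"gripper": 1},{"x": 0,"y": 0,"z": 0.001,"wx": 0,"wy": 0,"wz": 0,"gripper": 1},{"x": 0,"y": 0,"z": 0,"wx": 0,"wy": 0,"wz": 0,"gripper": 1}]'

```text
clock: 6.07
ee_pos: [0.5604, 0.0864, 0.0533]
tool_rot: [[-0.191, 0.982, 0.001], [0.982, 0.191, 0.0], [-0.0, 0.001, -1.0]]
ft_force: [-2.1, 0.6, 8.9]
opening: -0.0001
finger_force: 4.3
```

Request:
step_arm --targets '[{"x": 0,"y": 0,"z": 0.001,"wx": 0,"wy": 0,"wz": 0,"gripper": 1},{"x": 0,"y": 0,"z": 0,"wx": 0,"wy": 0,"wz": 0,"gripper": 1}]'

```text
clock: 6.23
ee_pos: [0.5604, 0.0864, 0.0533]
tool_rot: [[-0.191, 0.982, 0.002], [0.982, 0.191, 0.0], [-0.0, 0.002, -1.0]]
ft_force: [-3.2, -1.8, 14.5]
opening: -0.0001
finger_force: 7.3
```

It has bottomed: reported 0.0533 corresponds to a true 0.0825, so true z is reported z + 0.029. Now letting go.

Request:
step_arm --targets '[{"x": 0,"y": 0,"z": -0.01,"wx": 0,"wy": 0,"wz": 0,"gripper": 1},{"x": 0,"y": 0,"z": -0.02,"wx": 0,"wy": 0,"wz": 0,"gripper": 1},{"x": 0,"y": 0,"z": -0.03,"wx": 0,"wy": 0,"wz": 0,"gripper": 1},{"x": 0,"y": 0,"z": -0.03,"wx": 0,"wy": 0,"wz": 0,"gripper": -0.5},{"x": 0,"y": 0,"z": -0.02,"wx": 0,"wy": 0,"wz": 0,"gripper": -0.5},{"x": 0,"y": 0,"z": 0,"wx": 0,"wy": 0,"wz": 0,"gripper": -0.5},{"x": 0,"y": 0,"z": 0,"wx": 0,"wy": 0,"wz": 0,"gripper": -0.5}]'

```text
clock: 6.82
ee_pos: [0.5611, 0.0865, 0.1625]
tool_rot: [[-0.191, 0.982, 0.003], [0.982, 0.191, 0.0], [-0.0, 0.003, -1.0]]
ft_force: [0.2, 0.5, -0.4]
opening: 0.0483
finger_force: 0.0
```

```bash
python3 -c "
from h import *
shot('side','s6.png')
im=cv2.imread('pics/raw_s6.png'); print(red(im),yel(im))
print(px('side',(.558,.086,.115)),px('side',(.663,-.006,.185)))
go(11,(.58,-.022,.145),(.58,-.022,.014))
"
```

```text
(106, np.int64(269), np.int64(281), np.int64(157), np.int64(166), np.float64(275.0), np.float64(161.3)) (13, np.int64(326), np.int64(330), np.int64(148), np.int64(151))
[275.  160.3] [323.1 154. ]
t 6.8667 p [0.5599 0.0863 0.161 ] yaw 10.99 tilt [0.0002 0.    ] op 0.0555 F [-0.7 -0.7 -0.6]
turn [ 0.01  0.   -0.01]
d [-110.2   -1.    16. ]
d [  0.   0. 131.]
```

The knob is out (face at 275,161 as predicted) and the yellow arm is up. Going to the finished roller.

Request:
step_arm --targets '[{"x": -0.037,"y": 0,"z": 0,"wx": 0,"wy": 0,"wz": 0,"gripper": -0.6},{"x": -0.037,"y": 0,"z": 0,"wx": 0,"wy": 0,"wz": 0,"gripper": -0.6},{"x": -0.036,"y": -0.001,"z": 0,"wx": 0,"wy": 0,"wz": 0,"gripper": -0.6},{"x": 0,"y": 0,"z": 0.03,"wx": 0,"wy": 0,"wz": 0,"gripper": -0.6},{"x": 0,"y": 0,"z": 0.03,"wx": 0,"wy": 0,"wz": 0,"gripper": -0.6},{"x": 0,"y": 0,"z": 0.03,"wx": 0,"wy": 0,"wz": 0,"gripper": -0.6},{"x": 0,"y": 0,"z": 0,"wx": 0,"wy": 0,"wz": 0,"gripper": -0.6},{"x": 0,"y": 0,"z": 0,"wx": 0,"wy": 0,"wz": 0,"gripper": -0.6}]'

```text
clock: 7.53
ee_pos: [0.5767, -0.0218, 0.0683]
tool_rot: [[-0.19, 0.982, -0.008], [0.982, 0.19, 0.0], [0.002, -0.007, -1.0]]
ft_force: [0.7, -0.1, 0.0]
opening: 0.0682
finger_force: 0.0
```

```bash
python3 -c "
from h import *
shot('side','s7.png',(245,120,345,195),8)
shot('top','t7.png')
go(11,(.58,-.022,.014))
for p in ((.58,-.022,.1),(.58,-.022,.082),(.6205,-.0141,.1),(.5395,-.0299,.1)):print(px('side',p))
"
```

```text
t 7.6333 p [ 0.5804 -0.0217  0.0718] yaw 11.0 tilt [ 0.0004 -0.0001] op 0.0681 F [-0.4  0.7  0.4]
turn [0.02 0.01 0.  ]
d [-0.2 -0.5 57.8]
[295.8 185.9]
[295.3 190.3]
[307.4 180.9]
[284. 191.]
```

View pics/s7.png

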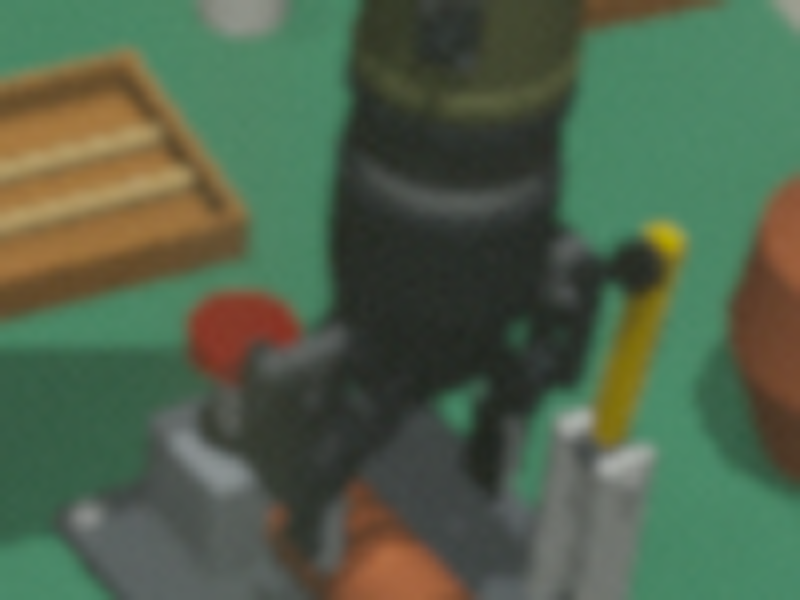

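The view shows the finger tips at (320,570) and (490,490), straddling the roller at the predicted places. So the xy reading is good and the 29 mm height offset is confirmed; the arm is up at (640,260). Descending and gripping.

Request:
step_arm --grip_force 50 --targets '[{"x": 0,"y": 0,"z": 0.02,"wx": 0,"wy": 0,"wz": 0,"gripper": -0.6},{"x": 0,"y": 0,"z": 0.02,"wx": 0,"wy": 0,"wz": 0,"gripper": -0.6},{"x": 0,"y": 0,"z": 0.01,"wx": 0,"wy": 0,"wz": 0,"gripper": -0.6},{"x": 0,"y": 0,"z": 0.007,"wx": 0,"wy": 0,"wz": 0,"gripper": -0.6},{"x": 0,"y": 0,"z": 0,"wx": 0,"wy": 0,"wz": 0,"gripper": -0.6},{"x": 0,"y": 0,"z": 0,"wx": 0,"wy": 0,"wz": 0,"gripper": -0.6}]'

```text
clock: 8.13
ee_pos: [0.5806, -0.0218, 0.0149]
tool_rot: [[-0.191, 0.982, 0.001], [0.982, 0.191, -0.0], [-0.0, 0.001, -1.0]]
ft_force: [-0.0, 0.1, 0.1]
opening: 0.0687
finger_force: 0.0
```

Request:
step_arm --grip_force 50 --targets '[{"x": 0,"y": 0,"z": 0,"wx": 0,"wy": 0,"wz": 0,"gripper": 1},{"x": 0,"y": 0,"z": 0,"wx": 0,"wy": 0,"wz": 0,"gripper": 1},{"x": 0,"y": 0,"z": 0,"wx": 0,"wy": 0,"wz": 0,"gripper": 1},{"x": 0,"y": 0,"z": 0,"wx": 0,"wy": 0,"wz": 0,"gripper": 1},{"x": 0,"y": 0,"z": 0,"wx": 0,"wy": 0,"wz": 0,"gripper": 1}]'

```text
clock: 8.55
ee_pos: [0.5803, -0.022, 0.0156]
tool_rot: [[-0.191, 0.982, 0.001], [0.982, 0.191, -0.0], [-0.001, 0.001, -1.0]]
ft_force: [-1.4, 0.3, 5.2]
opening: 0.043
finger_force: 50.3
```

Request:
step_arm --targets '[{"x": 0,"y": 0,"z": -0.01,"wx": 0,"wy": 0,"wz": 0,"gripper": 1},{"x": 0,"y": 0,"z": -0.03,"wx": 0,"wy": 0,"wz": 0,"gripper": 1},{"x": 0,"y": 0,"z": -0.04,"wx": 0,"wy": 0,"wz": 0,"gripper": 1},{"x": 0,"y": 0,"z": -0.04,"wx": 0,"wy": 0,"wz": 0,"gripper": 1},{"x": 0,"y": 0,"z": 0,"wx": 0,"wy": 0,"wz": 0,"gripper": 1},{"x": 0,"y": 0,"z": 0,"wx": 0,"wy": 0,"wz": 0,"gripper": 1}]'

```text
clock: 9.05
ee_pos: [0.5826, -0.0219, 0.1375]
tool_rot: [[-0.191, 0.982, 0.007], [0.982, 0.191, -0.0], [-0.002, 0.007, -1.0]]
ft_force: [-0.2, -0.4, -4.1]
opening: 0.0427
finger_force: 52.3
```

```bash
python3 -c "
from h import *
go(11,(.529,.3065,.135))"
```

```text
t 9.05 p [ 0.5826 -0.0219  0.1375] yaw 10.99 tilt [ 0.007  -0.0002] op 0.0427 F [-0.2 -0.4 -4.1]
turn [ 0.39  0.09 -0.01]
d [332.6  10.1   2.5]
```

Request:
step_arm --targets '[{"x": 0.037,"y": 0.0013,"z": 0,"wx": 0,"wy": 0,"wz": 0,"gripper": 1},{"x": 0.037,"y": 0.0013,"z": 0,"wx": 0,"wy": 0,"wz": 0,"gripper": 1},{"x": 0.037,"y": 0.0013,"z": 0,"wx": 0,"wy": 0,"wz": 0,"gripper": 1},{"x": 0.037,"y": 0.0013,"z": 0,"wx": 0,"wy": 0,"wz": 0,"gripper": 1},{"x": 0.037,"y": 0.0013,"z": 0,"wx": 0,"wy": 0,"wz": 0,"gripper": 1},{"x": 0.037,"y": 0.0013,"z": 0,"wx": 0,"wy": 0,"wz": 0,"gripper": 1},{"x": 0.037,"y": 0.0013,"z": 0,"wx": 0,"wy": 0,"wz": 0,"gripper": 1},{"x": 0.037,"y": 0.0013,"z": 0,"wx": 0,"wy": 0,"wz": 0,"gripper": 1},{"x": 0.037,"y": 0.0013,"z": 0,"wx": 0,"wy": 0,"wz": 0,"gripper": 1}]'

```text
clock: 9.8
ee_pos: [0.5257, 0.308, 0.1318]
tool_rot: [[-0.191, 0.982, -0.004], [0.982, 0.191, -0.002], [-0.002, -0.004, -1.0]]
ft_force: [0.1, 0.4, -3.4]
opening: 0.0421
finger_force: 52.2
```

Request:
step_arm --targets '[{"x": 0,"y": 0,"z": 0,"wx": 0,"wy": 0,"wz": -6.84,"gripper": 1},{"x": 0,"y": 0,"z": 0,"wx": 0,"wy": 0,"wz": -6.84,"gripper": 1},{"x": 0,"y": 0,"z": 0,"wx": 0,"wy": 0,"wz": -6.84,"gripper": 1},{"x": 0,"y": 0,"z": 0,"wx": 0,"wy": 0,"wz": -6.84,"gripper": 1},{"x": 0,"y": 0,"z": 0,"wx": 0,"wy": 0,"wz": -6.84,"gripper": 1},{"x": 0,"y": 0,"z": 0,"wx": 0,"wy": 0,"wz": -6.84,"gripper": 1},{"x": 0,"y": 0,"z": 0,"wx": 0,"wy": 0,"wz": -6.84,"gripper": 1},{"x": 0,"y": 0,"z": 0,"wx": 0,"wy": 0,"wz": -6.84,"gripper": 1},{"x": 0,"y": 0,"z": 0,"wx": 0,"wy": 0,"wz": -6.84,"gripper": 1},{"x": 0,"y": 0,"z": 0,"wx": 0,"wy": 0,"wz": -6.84,"gripper": 1},{"x": 0,"y": 0,"z": 0,"wx": 0,"wy": 0,"wz": -6.84,"gripper": 1},{"x": 0,"y": 0,"z": 0,"wx": 0,"wy": 0,"wz": -6.84,"gripper": 1}]'

```text
clock: 10.8
ee_pos: [0.5262, 0.3062, 0.1316]
tool_rot: [[-0.998, -0.059, -0.004], [-0.059, 0.998, -0.003], [0.004, -0.002, -1.0]]
ft_force: [-0.3, -0.0, -4.1]
opening: 0.0426
finger_force: 51.9
```

Request:
step_arm --targets '[{"x": 0,"y": 0,"z": 0,"wx": 0,"wy": 0,"wz": 0,"gripper": 1},{"x": 0,"y": 0,"z": 0,"wx": 0,"wy": 0,"wz": 0,"gripper": 1}]'

```text
clock: 10.97
ee_pos: [0.5267, 0.3066, 0.1323]
tool_rot: [[-0.999, -0.051, -0.003], [-0.051, 0.999, -0.002], [0.003, -0.002, -1.0]]
ft_force: [1.2, 0.4, -3.6]
opening: 0.0425
finger_force: 52.0
```

```bash
python3 -c "
from h import *
go(93.1,(.529,.3065,-.012))"
```

```text
t 10.9667 p [0.5267 0.3066 0.1323] yaw 92.9 tilt [-0.0032 -0.0019] op 0.0425 F [ 1.2  0.4 -3.6]
turn [-0.1  -0.19 -0.2 ]
d [ -2.3  -0.2 144.3]
```

Request:
step_arm --targets '[{"x": -0.002,"y": 0,"z": 0.03,"wx": 0,"wy": 0,"wz": -0.2,"gripper": 1},{"x": 0,"y": 0,"z": 0.035,"wx": 0,"wy": 0,"wz": 0,"gripper": 1},{"x": 0,"y": 0,"z": 0.035,"wx": 0,"wy": 0,"wz": 0,"gripper": 1},{"x": 0,"y": 0,"z": 0.02,"wx": 0,"wy": 0,"wz": 0,"gripper": 1},{"x": 0,"y": 0,"z": 0.012,"wx": 0,"wy": 0,"wz": 0,"gripper": 1},{"x": 0,"y": 0,"z": 0.005,"wx": 0,"wy": 0,"wz": 0,"gripper": 1},{"x": 0,"y": 0,"z": 0,"wx": 0,"wy": 0,"wz": 0,"gripper": 1},{"x": 0,"y": 0,"z": 0,"wx": 0,"wy": 0,"wz": 0,"gripper": 1}]'

```text
clock: 11.63
ee_pos: [0.5302, 0.3075, -0.0027]
tool_rot: [[-0.998, -0.056, 0.0], [-0.056, 0.998, 0.0], [-0.0, 0.0, -1.0]]
ft_force: [1.1, -0.3, -3.3]
opening: 0.0424
finger_force: 52.0
```

Request:
step_arm --targets '[{"x": 0,"y": 0,"z": 0.002,"wx": 0,"wy": 0,"wz": 0,"gripper": 1},{"x": 0,"y": 0,"z": 0.002,"wx": 0,"wy": 0,"wz": 0,"gripper": 1},{"x": 0,"y": 0,"z": 0.001,"wx": 0,"wy": 0,"wz": 0,"gripper": 1},{"x": 0,"y": 0,"z": 0,"wx": 0,"wy": 0,"wz": 0,"gripper": 1}]'

```text
clock: 11.97
ee_pos: [0.5302, 0.3075, -0.0075]
tool_rot: [[-0.998, -0.057, 0.001], [-0.057, 0.998, 0.0], [-0.001, 0.0, -1.0]]
ft_force: [0.1, -0.8, -3.3]
opening: 0.0422
finger_force: 52.0
```

Request:
step_arm --targets '[{"x": 0,"y": 0,"z": 0.001,"wx": 0,"wy": 0,"wz": 0,"gripper": 1},{"x": 0,"y": 0,"z": 0,"wx": 0,"wy": 0,"wz": 0,"gripper": 1}]'

```text
clock: 12.13
ee_pos: [0.5301, 0.3074, -0.0088]
tool_rot: [[-0.998, -0.057, 0.0], [-0.057, 0.998, 0.0], [-0.0, 0.0, -1.0]]
ft_force: [0.6, -0.6, -3.7]
opening: 0.0424
finger_force: 52.0
```

Request:
step_arm --targets '[{"x": 0,"y": 0,"z": 0.001,"wx": 0,"wy": 0,"wz": 0,"gripper": 1},{"x": 0,"y": 0,"z": 0.001,"wx": 0,"wy": 0,"wz": 0,"gripper": 1},{"x": 0,"y": 0,"z": 0,"wx": 0,"wy": 0,"wz": 0,"gripper": 1}]'

```text
clock: 12.38
ee_pos: [0.5298, 0.3073, -0.0111]
tool_rot: [[-0.998, -0.057, -0.0], [-0.057, 0.998, -0.0], [0.0, -0.0, -1.0]]
ft_force: [0.4, -0.2, -3.0]
opening: 0.0427
finger_force: 52.0
```

Request:
step_arm --targets '[{"x": 0,"y": 0,"z": 0.001,"wx": 0,"wy": 0,"wz": 0,"gripper": 1},{"x": 0,"y": 0,"z": 0,"wx": 0,"wy": 0,"wz": 0,"gripper": 1}]'

```text
clock: 12.55
ee_pos: [0.53, 0.3074, -0.0119]
tool_rot: [[-0.998, -0.057, 0.0], [-0.057, 0.998, -0.0], [-0.0, -0.0, -1.0]]
ft_force: [-0.4, 0.0, -2.0]
opening: 0.0428
finger_force: 52.2
```

Request:
step_arm --targets '[{"x": 0,"y": 0,"z": 0.001,"wx": 0,"wy": 0,"wz": 0,"gripper": 1},{"x": 0,"y": 0,"z": 0,"wx": 0,"wy": 0,"wz": 0,"gripper": 1}]'

```text
clock: 12.72
ee_pos: [0.5301, 0.3074, -0.0121]
tool_rot: [[-0.998, -0.057, 0.0], [-0.057, 0.998, 0.0], [-0.0, 0.0, -1.0]]
ft_force: [-1.4, 0.3, 2.4]
opening: 0.0425
finger_force: 52.9
```

The roller rests on the rods (force changed at the expected height). Release and retreat.

Request:
step_arm --targets '[{"x": 0,"y": 0,"z": 0,"wx": 0,"wy": 0,"wz": 0,"gripper": -0.2},{"x": 0,"y": 0,"z": 0,"wx": 0,"wy": 0,"wz": 0,"gripper": -0.45},{"x": 0,"y": 0,"z": 0,"wx": 0,"wy": 0,"wz": 0,"gripper": -0.45},{"x": 0,"y": 0,"z": 0,"wx": 0,"wy": 0,"wz": 0,"gripper": -0.45},{"x": 0,"y": 0,"z": -0.01,"wx": 0,"wy": 0,"wz": 0,"gripper": -0.45},{"x": 0,"y": 0,"z": -0.02,"wx": 0,"wy": 0,"wz": 0,"gripper": -0.45},{"x": 0,"y": 0,"z": -0.04,"wx": 0,"wy": 0,"wz": 0,"gripper": -0.45},{"x": 0,"y": 0,"z": -0.04,"wx": 0,"wy": 0,"wz": 0,"gripper": -0.45},{"x": 0,"y": 0,"z": -0.04,"wx": 0,"wy": 0,"wz": 0,"gripper": -0.45},{"x": 0,"y": 0,"z": -0.04,"wx": 0,"wy": 0,"wz": 0,"gripper": -0.45},{"x": 0,"y": 0,"z": 0,"wx": 0,"wy": 0,"wz": 0,"gripper": -0.45}]'

```text
clock: 13.63
ee_pos: [0.5346, 0.3101, 0.1873]
tool_rot: [[-0.998, -0.057, 0.014], [-0.057, 0.998, 0.008], [-0.014, 0.007, -1.0]]
ft_force: [0.5, 0.4, 1.8]
opening: 0.0619
finger_force: 0.0
```

```bash
python3 -c "
from h import *
go(95.7,(.40,.15,.175),(.35,-.15,.175),(.493,-.3366,.175),(.493,-.3366,-.012))"
```

```text
t 13.6333 p [0.5346 0.3101 0.1873] yaw 93.28 tilt [0.014  0.0081] op 0.0619 F [0.5 0.4 1.8]
turn [ 0.4   0.83 -2.43]
d [ 149.8 -145.9   12.3]
d [  79.5 -293.6    0. ]
d [-123.8 -199.9    0. ]
d [  0.   0. 187.]
```

Request:
step_arm --targets '[{"x": 0,"y": 0,"z": 0,"wx": 0,"wy": 0,"wz": -2.43,"gripper": -0.45},{"x": 0.0063,"y": -0.0398,"z": 0,"wx": 0,"wy": 0,"wz": 0,"gripper": -0.45},{"x": 0.0063,"y": -0.0398,"z": 0,"wx": 0,"wy": 0,"wz": 0,"gripper": -0.45},{"x": 0.0063,"y": -0.0398,"z": 0,"wx": 0,"wy": 0,"wz": 0,"gripper": -0.45},{"x": 0.0063,"y": -0.0398,"z": 0,"wx": 0,"wy": 0,"wz": 0,"gripper": -0.45},{"x": 0.0063,"y": -0.0398,"z": 0,"wx": 0,"wy": 0,"wz": 0,"gripper": -0.45},{"x": 0.0063,"y": -0.0398,"z": 0,"wx": 0,"wy": 0,"wz": 0,"gripper": -0.45},{"x": 0.0063,"y": -0.0398,"z": 0,"wx": 0,"wy": 0,"wz": 0,"gripper": -0.45},{"x": 0.0063,"y": -0.0398,"z": 0,"wx": 0,"wy": 0,"wz": 0,"gripper": -0.45},{"x": 0.0063,"y": -0.0398,"z": 0,"wx": 0,"wy": 0,"wz": 0,"gripper": -0.45},{"x": 0.0063,"y": -0.0398,"z": 0,"wx": 0,"wy": 0,"wz": 0,"gripper": -0.45},{"x": 0.0063,"y": -0.0398,"z": 0,"wx": 0,"wy": 0,"wz": 0,"gripper": -0.45}]'

```text
clock: 14.63
ee_pos: [0.5041, -0.137, 0.1779]
tool_rot: [[-0.995, -0.099, 0.001], [-0.099, 0.995, -0.0], [-0.001, -0.0, -1.0]]
ft_force: [1.0, -0.6, -0.5]
opening: 0.0619
finger_force: 0.0
```

Request:
step_arm --targets '[{"x": 0.0063,"y": -0.0398,"z": 0,"wx": 0,"wy": 0,"wz": 0,"gripper": -0.45},{"x": 0.0063,"y": -0.0398,"z": 0,"wx": 0,"wy": 0,"wz": 0,"gripper": -0.45},{"x": 0.0063,"y": -0.0398,"z": 0,"wx": 0,"wy": 0,"wz": 0,"gripper": -0.45},{"x": 0.0063,"y": -0.0398,"z": 0,"wx": 0,"wy": 0,"wz": 0,"gripper": -0.45},{"x": 0.0063,"y": -0.0398,"z": 0,"wx": 0,"wy": 0,"wz": 0,"gripper": -0.45},{"x": 0,"y": 0,"z": 0,"wx": 0,"wy": 0,"wz": 0,"gripper": -0.45},{"x": 0,"y": 0,"z": 0,"wx": 0,"wy": 0,"wz": 0,"gripper": -0.45},{"x": 0,"y": 0,"z": 0,"wx": 0,"wy": 0,"wz": 0,"gripper": -0.45}]'

```text
clock: 15.3
ee_pos: [0.4926, -0.3361, 0.1772]
tool_rot: [[-0.995, -0.099, -0.0], [-0.099, 0.995, 0.001], [0.0, 0.001, -1.0]]
ft_force: [0.4, 0.2, 0.4]
opening: 0.0617
finger_force: 0.0
```

```bash
python3 -c "
from h import *
shot('top','t8.png');shot('side','s8.png')
im=cv2.imread('pics/raw_t8.png').astype(int)
m=((im[:,:,2]>im[:,:,1]*1.6)&(im[:,:,2]>70)).astype(np.uint8); m[:]=m
sub=im[120:205,95:158]
for r in sub[::2]: print(''.join('T' if p[2]>2.1*p[1] and p[2]>90 else 'w' if p[2]>p[1]*1.2 else '.' for p in r))
go(95.7,(.493,-.3366,.05),(.493,-.3366,-.010))
K=[(.493,-.3366,.0),]
"
```

```text
...............................................................
...............................................................
.....................................wwwwwwwwwwwwwwwww.........
.....wwwwwwwwwwwwwwwwwwwwwwwwwwwwwwwwwwwwwww....wwwwww.........
.....wwwwwwwwwwww.wwwwwwwwwwwwwwwwwwwwwwwwwwwwwwwwwwww.........
.....wwwwwwwwwwwwwwwwwwwwwwwwwwwwwwwwwwwwwwwwwwwwwwwww.........
.....wwwwwwwwwwwwwwwwwwwwwwwwwwwwwwwwwwwwwwwwwwwwwwwwww........
.....wwwwwwwwwwwwwwwwwwwwwwwwwwwwwwwwwwwwwwwwwwwwwwwwww........
.....wwwwwwwwwwwwwwwwwwwwwwwwwwwwwwwwwwwwwwwwwwwwwwwwww........
.....wwwwwwwwwwwwwwwwTTTTTwwTTwTTTTTwwwwwwwwwwwwwwwwwww........
.....wwwwwwwwwwwwwwwwwwwwwwwwwwwwwwwwwwwwwwwwwwwwwwwwww........
.....wwwwwwwwwwwwwwwwwTTTwwwwwTTTwwwwwwwwwwwwwwwwwwwwww........
.....wwwwwwwwwwwwwwwwTTTwwwwwwwwwwwwwwwwwwwwwwwwwwwwwww........
.....wwwwwwwwwwwwwwwwwwwwTTTTTwTwwwwwwwwwwwwwwwwwwwwwww........
......wwwwwwwwwwwwwwwTTTwTTwwwwwTTTwwwwwwwwwwwwwwwwwwwww.......
......wwwwwwwwwwwwwwwwwwwwwwwwwwwwwwwwwwwwwwwwwwwwwwwww........
.....wwwwwwwwwwwwwwwwwTwwwTTwTwTTwwwwwwwwwwwwwwwwwwwwwww.......
......wwwwww
[... 1125 characters left out ...]
wwwwwwww......
.......wwwwwwwwwwwwwwwwwwwwwwwwwwwwwwwwwwwwwwwwwwwwwwwwwww.....
.......wwwwwwwwwwwwwwwwwwwwwwwwwwwwwww.wwwwwwwwwwwwwwwwwww.....
.......www.wwwwwwwwwwwwwwwwwwwwwwwwwwwwwwwwwwwwwwwwwwwwwww.....
........ww.wwwwwwwwwwwwwwwwwwwwwwwwwwwwwwwwwwwwwwwwwwwwwww.....
........wwwwwwwwwwwwwwwwwwwwwwwwwwwwwwwwww.....................
........wwww...................................................
...............................................................
...............................................................
t 15.4 p [ 0.4929 -0.335   0.1773] yaw 95.77 tilt [-0.0001  0.0005] op 0.062 F [ 0.1  1.2 -0.1]
turn [ 0.03 -0.01  0.07]
d [ 1.000e-01 -1.600e+00  1.273e+02]
d [ 0.  0. 60.]
```

The finished roller lies in the middle of the drying tray, parallel to the rods. Picking the blank.

Request:
step_arm --targets '[{"x": 0,"y": -0.001,"z": 0.03,"wx": 0,"wy": 0,"wz": 0,"gripper": -0.45},{"x": 0,"y": 0,"z": 0.04,"wx": 0,"wy": 0,"wz": 0,"gripper": -0.45},{"x": 0,"y": 0,"z": 0.04,"wx": 0,"wy": 0,"wz": 0,"gripper": -0.45},{"x": 0,"y": 0,"z": 0.035,"wx": 0,"wy": 0,"wz": 0,"gripper": -0.45},{"x": 0,"y": 0,"z": 0.02,"wx": 0,"wy": 0,"wz": 0,"gripper": -0.45},{"x": 0,"y": 0,"z": 0.014,"wx": 0,"wy": 0,"wz": 0,"gripper": -0.45},{"x": 0,"y": 0,"z": 0.009,"wx": 0,"wy": 0,"wz": 0,"gripper": -0.45},{"x": 0,"y": 0,"z": 0,"wx": 0,"wy": 0,"wz": 0,"gripper": -0.45},{"x": 0,"y": 0,"z": 0,"wx": 0,"wy": 0,"wz": 0,"gripper": -0.45}]'

```text
clock: 16.15
ee_pos: [0.4935, -0.3365, -0.0104]
tool_rot: [[-0.995, -0.101, 0.0], [-0.101, 0.995, -0.0], [-0.0, -0.0, -1.0]]
ft_force: [-0.4, -0.3, -0.1]
opening: 0.062
finger_force: 0.0
```

Request:
step_arm --grip_force 50 --targets '[{"x": 0,"y": 0,"z": 0,"wx": 0,"wy": 0,"wz": 0,"gripper": 1},{"x": 0,"y": 0,"z": 0,"wx": 0,"wy": 0,"wz": 0,"gripper": 1},{"x": 0,"y": 0,"z": 0,"wx": 0,"wy": 0,"wz": 0,"gripper": 1},{"x": 0,"y": 0,"z": 0,"wx": 0,"wy": 0,"wz": 0,"gripper": 1},{"x": 0,"y": 0,"z": 0,"wx": 0,"wy": 0,"wz": 0,"gripper": 1}]'

```text
clock: 16.57
ee_pos: [0.4944, -0.3363, -0.0089]
tool_rot: [[-0.995, -0.1, 0.003], [-0.1, 0.995, 0.001], [-0.003, 0.001, -1.0]]
ft_force: [-0.1, 4.2, 6.6]
opening: 0.0427
finger_force: 50.6
```

Request:
step_arm --targets '[{"x": 0,"y": 0,"z": -0.01,"wx": 0,"wy": 0,"wz": 0,"gripper": 1},{"x": 0,"y": 0,"z": -0.03,"wx": 0,"wy": 0,"wz": 0,"gripper": 1},{"x": 0,"y": 0,"z": -0.04,"wx": 0,"wy": 0,"wz": 0,"gripper": 1},{"x": 0,"y": 0,"z": -0.04,"wx": 0,"wy": 0,"wz": 0,"gripper": 1},{"x": 0,"y": 0,"z": -0.03,"wx": 0,"wy": 0,"wz": 0,"gripper": 1}]'

```text
clock: 16.98
ee_pos: [0.4936, -0.3382, 0.1433]
tool_rot: [[-0.995, -0.099, 0.003], [-0.099, 0.995, -0.003], [-0.002, -0.003, -1.0]]
ft_force: [1.1, -0.6, -3.2]
opening: 0.0423
finger_force: 51.7
```

Request:
step_arm --targets '[{"x": 0,"y": 0,"z": 0,"wx": 0,"wy": 0,"wz": 7.05,"gripper": 1},{"x": 0,"y": 0,"z": 0,"wx": 0,"wy": 0,"wz": 7.05,"gripper": 1},{"x": 0,"y": 0,"z": 0,"wx": 0,"wy": 0,"wz": 7.05,"gripper": 1},{"x": 0,"y": 0,"z": 0,"wx": 0,"wy": 0,"wz": 7.05,"gripper": 1},{"x": 0,"y": 0,"z": 0,"wx": 0,"wy": 0,"wz": 7.05,"gripper": 1},{"x": 0,"y": 0,"z": 0,"wx": 0,"wy": 0,"wz": 7.05,"gripper": 1},{"x": 0,"y": 0,"z": 0,"wx": 0,"wy": 0,"wz": 7.05,"gripper": 1},{"x": 0,"y": 0,"z": 0,"wx": 0,"wy": 0,"wz": 7.05,"gripper": 1},{"x": 0,"y": 0,"z": 0,"wx": 0,"wy": 0,"wz": 7.05,"gripper": 1},{"x": 0,"y": 0,"z": 0,"wx": 0,"wy": 0,"wz": 7.05,"gripper": 1},{"x": 0,"y": 0,"z": 0,"wx": 0,"wy": 0,"wz": 7.05,"gripper": 1},{"x": 0,"y": 0,"z": 0,"wx": 0,"wy": 0,"wz": 7.05,"gripper": 1}]'

```text
clock: 17.98
ee_pos: [0.4927, -0.3376, 0.1399]
tool_rot: [[-0.186, 0.983, -0.0], [0.983, 0.186, -0.001], [-0.001, -0.0, -1.0]]
ft_force: [0.7, -0.3, -2.7]
opening: 0.0424
finger_force: 51.9
```

Request:
step_arm --targets '[{"x": 0,"y": 0,"z": 0,"wx": 0,"wy": 0,"wz": 0,"gripper": 1},{"x": 0,"y": 0,"z": 0,"wx": 0,"wy": 0,"wz": 0,"gripper": 1}]'

```text
clock: 18.15
ee_pos: [0.4929, -0.3375, 0.1397]
tool_rot: [[-0.195, 0.981, 0.0], [0.981, 0.195, -0.001], [-0.001, 0.0, -1.0]]
ft_force: [-0.5, 0.0, -3.5]
opening: 0.0426
finger_force: 51.8
```

```bash
python3 -c "
from h import *
shot('top','t9.png')
go(11,(.48,-.05,.14),(.58,-.022,.14),(.58,-.022,.018))"
```

```text
t 18.2 p [ 0.4929 -0.3375  0.1396] yaw 11.25 tilt [ 0.0002 -0.0006] op 0.0421 F [ 0.7 -0.1 -2.9]
turn [0.01 0.03 0.25]
d [284.7  42.2  -0.4]
d [  8.4 103.5   0. ]
d [  0.   0. 122.]
```

Request:
step_arm --targets '[{"x": 0,"y": 0,"z": 0,"wx": 0,"wy": 0,"wz": 0.2,"gripper": 1},{"x": 0.0356,"y": 0.0053,"z": 0,"wx": 0,"wy": 0,"wz": 0,"gripper": 1},{"x": 0.0356,"y": 0.0053,"z": 0,"wx": 0,"wy": 0,"wz": 0,"gripper": 1},{"x": 0.0356,"y": 0.0053,"z": 0,"wx": 0,"wy": 0,"wz": 0,"gripper": 1},{"x": 0.0356,"y": 0.0053,"z": 0,"wx": 0,"wy": 0,"wz": 0,"gripper": 1},{"x": 0.0356,"y": 0.0053,"z": 0,"wx": 0,"wy": 0,"wz": 0,"gripper": 1},{"x": 0.0356,"y": 0.0053,"z": 0,"wx": 0,"wy": 0,"wz": 0,"gripper": 1},{"x": 0.0356,"y": 0.0053,"z": 0,"wx": 0,"wy": 0,"wz": 0,"gripper": 1},{"x": 0.0356,"y": 0.0053,"z": 0,"wx": 0,"wy": 0,"wz": 0,"gripper": 1}]'

```text
clock: 18.95
ee_pos: [0.4805, -0.0481, 0.1394]
tool_rot: [[-0.19, 0.982, 0.001], [0.982, 0.19, -0.0], [-0.0, 0.001, -1.0]]
ft_force: [0.6, 0.2, -3.4]
opening: 0.042
finger_force: 51.7
```

Request:
step_arm --targets '[{"x": 0.0021,"y": 0.0259,"z": 0,"wx": 0,"wy": 0,"wz": 0,"gripper": 1},{"x": 0.0021,"y": 0.0259,"z": 0,"wx": 0,"wy": 0,"wz": 0,"gripper": 1},{"x": 0.0021,"y": 0.0259,"z": 0,"wx": 0,"wy": 0,"wz": 0,"gripper": 1},{"x": 0.0021,"y": 0.0259,"z": 0,"wx": 0,"wy": 0,"wz": 0,"gripper": 1},{"x": 0,"y": 0,"z": 0,"wx": 0,"wy": 0,"wz": 0,"gripper": 1},{"x": 0,"y": 0,"z": 0,"wx": 0,"wy": 0,"wz": 0,"gripper": 1},{"x": 0,"y": 0,"z": 0,"wx": 0,"wy": 0,"wz": 0,"gripper": 1}]'

```text
clock: 19.53
ee_pos: [0.58, -0.0218, 0.1388]
tool_rot: [[-0.19, 0.982, -0.002], [0.982, 0.19, -0.0], [0.0, -0.002, -1.0]]
ft_force: [-0.3, -1.0, -3.6]
opening: 0.0424
finger_force: 52.0
```

```bash
python3 -c "
from h import *
go(11,(.5804,-.022,.018))"
```

```text
t 19.5333 p [ 0.58   -0.0218  0.1388] yaw 10.95 tilt [-0.0018 -0.0002] op 0.0424 F [-0.3 -1.  -3.6]
turn [-0.1  -0.01 -0.05]
d [ -0.3   0.3 120.8]
```

Request:
step_arm --targets '[{"x": 0,"y": 0,"z": 0.03,"wx": 0,"wy": 0,"wz": 0,"gripper": 1},{"x": 0,"y": 0,"z": 0.03,"wx": 0,"wy": 0,"wz": 0,"gripper": 1},{"x": 0,"y": 0,"z": 0.025,"wx": 0,"wy": 0,"wz": 0,"gripper": 1},{"x": 0,"y": 0,"z": 0.015,"wx": 0,"wy": 0,"wz": 0,"gripper": 1},{"x": 0,"y": 0,"z": 0.01,"wx": 0,"wy": 0,"wz": 0,"gripper": 1},{"x": 0,"y": 0,"z": 0.004,"wx": 0,"wy": 0,"wz": 0,"gripper": 1},{"x": 0,"y": 0,"z": 0,"wx": 0,"wy": 0,"wz": 0,"gripper": 1},{"x": 0,"y": 0,"z": 0,"wx": 0,"wy": 0,"wz": 0,"gripper": 1}]'

```text
clock: 20.2
ee_pos: [0.5815, -0.022, 0.0261]
tool_rot: [[-0.189, 0.982, 0.001], [0.982, 0.189, -0.0], [-0.0, 0.001, -1.0]]
ft_force: [0.6, 0.4, -2.2]
opening: 0.0426
finger_force: 52.0
```

Request:
step_arm --targets '[{"x": 0,"y": 0,"z": 0.002,"wx": 0,"wy": 0,"wz": 0,"gripper": 1},{"x": 0,"y": 0,"z": 0.001,"wx": 0,"wy": 0,"wz": 0,"gripper": 1},{"x": 0,"y": 0,"z": 0,"wx": 0,"wy": 0,"wz": 0,"gripper": 1}]'

```text
clock: 20.45
ee_pos: [0.5815, -0.0218, 0.0228]
tool_rot: [[-0.189, 0.982, 0.001], [0.982, 0.189, -0.0], [-0.0, 0.001, -1.0]]
ft_force: [-0.6, -0.6, -3.4]
opening: 0.0424
finger_force: 52.0
```

Request:
step_arm --targets '[{"x": 0,"y": 0,"z": 0.001,"wx": 0,"wy": 0,"wz": 0,"gripper": 1},{"x": 0,"y": 0,"z": 0,"wx": 0,"wy": 0,"wz": 0,"gripper": 1}]'

```text
clock: 20.62
ee_pos: [0.5811, -0.0217, 0.0212]
tool_rot: [[-0.189, 0.982, 0.0], [0.982, 0.189, -0.0], [-0.0, 0.0, -1.0]]
ft_force: [0.6, 0.5, -2.5]
opening: 0.0424
finger_force: 52.0
```

Request:
step_arm --targets '[{"x": 0,"y": 0,"z": 0.001,"wx": 0,"wy": 0,"wz": 0,"gripper": 1},{"x": 0,"y": 0,"z": 0,"wx": 0,"wy": 0,"wz": 0,"gripper": 1}]'

```text
clock: 20.78
ee_pos: [0.5809, -0.0218, 0.0201]
tool_rot: [[-0.189, 0.982, -0.0], [0.982, 0.189, -0.0], [-0.0, -0.0, -1.0]]
ft_force: [-0.6, -0.0, -1.2]
opening: 0.0421
finger_force: 52.1
```

Request:
step_arm --targets '[{"x": 0,"y": 0,"z": 0.001,"wx": 0,"wy": 0,"wz": 0,"gripper": 1},{"x": 0,"y": 0,"z": 0,"wx": 0,"wy": 0,"wz": 0,"gripper": 1}]'

```text
clock: 20.95
ee_pos: [0.5809, -0.0218, 0.0198]
tool_rot: [[-0.189, 0.982, 0.0], [0.982, 0.189, -0.0], [-0.0, 0.0, -1.0]]
ft_force: [-3.1, -0.4, 3.2]
opening: 0.0427
finger_force: 52.5
```

Request:
step_arm --targets '[{"x": 0,"y": 0,"z": 0.001,"wx": 0,"wy": 0,"wz": 0,"gripper": 1},{"x": 0,"y": 0,"z": 0,"wx": 0,"wy": 0,"wz": 0,"gripper": 1}]'

```text
clock: 21.12
ee_pos: [0.5809, -0.0217, 0.0197]
tool_rot: [[-0.189, 0.982, 0.001], [0.982, 0.189, -0.0], [-0.0, 0.001, -1.0]]
ft_force: [-4.7, 0.4, 10.0]
opening: 0.0421
finger_force: 53.3
```

Seated. Release, rise and check before pressing.

Request:
step_arm --targets '[{"x": 0,"y": 0,"z": -0.001,"wx": 0,"wy": 0,"wz": 0,"gripper": 0},{"x": 0,"y": 0,"z": 0,"wx": 0,"wy": 0,"wz": 0,"gripper": -0.5},{"x": 0,"y": 0,"z": 0,"wx": 0,"wy": 0,"wz": 0,"gripper": -0.5},{"x": 0,"y": 0,"z": 0,"wx": 0,"wy": 0,"wz": 0,"gripper": -0.5},{"x": 0,"y": 0,"z": -0.01,"wx": 0,"wy": 0,"wz": 0,"gripper": -0.5},{"x": 0,"y": 0,"z": -0.03,"wx": 0,"wy": 0,"wz": 0,"gripper": -0.5},{"x": 0,"y": 0,"z": -0.04,"wx": 0,"wy": 0,"wz": 0,"gripper": -0.5},{"x": 0,"y": 0,"z": -0.04,"wx": 0,"wy": 0,"wz": 0,"gripper": -0.5},{"x": 0,"y": 0,"z": -0.02,"wx": 0,"wy": 0,"wz": 0,"gripper": -0.5},{"x": 0,"y": 0,"z": 0,"wx": 0,"wy": 0,"wz": 0,"gripper": 1},{"x": 0,"y": 0,"z": 0,"wx": 0,"wy": 0,"wz": 0,"gripper": 1}]'

```text
clock: 22.03
ee_pos: [0.5826, -0.0218, 0.1613]
tool_rot: [[-0.189, 0.982, 0.005], [0.982, 0.189, -0.0], [-0.001, 0.005, -1.0]]
ft_force: [0.0, -0.6, -0.4]
opening: 0.041
finger_force: 0.0
```

```bash
python3 -c "
from h import *
shot('side','s10.png')
im=cv2.imread('pics/raw_s10.png')[168:215,268:325].astype(int)
for r in im: print(''.join('W' if p.min()>105 and p.max()-p.min()<45 else 'o' if p[2]>p[1]*1.5 else '.' for p in r))
c=np.array([.580,-.022,.06]);y=np.array([-.192,.981,0])
print([px('side',c+s*.06*y)-[268,168] for s in(-1,1)])
go(11,(.559,.0863,.15),(.559,.0863,.0533))"
```

```text
..........................W..............................
.........................................................
.........................................................
...............................................WWWW......
W.............................................WWWWW......
W.............................................WWWWW......
WW............................................WWWW.......
WW............................................WW.......WW
WWWW......WWW.................................WW.....WWWW
WWWWWWWWWWWWW..................................W...WWWWWW
.WWWWWWWWWWWW...WWW............................W...WWWWWW
.WWWWWWWWWW...WWWWWWW.........................WW...WWWWWW
...WWWWWW....WWWWWWWWW........................WW....WWWWW
....WWW.....WWWWWWWWWW........................WW....WWWWW
............WWWWWWWWWWWW.....................WW.....WW...
............WWWWWWWWWWWWWW....................W.....WW...
.............WWWWWWWWWWWWWW..................WWW....WWW..
..............WWWWWWWWWWWWWW.................WWW....WWWW.
...............WWWWWWWWWWWWWW................WWW...WWWWW
[... 1133 characters left out ...]
WWWWWWWWW...................
..............................WWWWWWW....................
.........................WW...WWWWWW.....................
.........................WWW...WWWWW.....................
..........................WW....WWWW.....................
.................................WWW.....................
.........................................................
.........................................................
.........................................................
[array([38.6, 40.5]), array([15.3, 15.3])]
t 22.0833 p [ 0.5811 -0.0217  0.1595] yaw 10.9 tilt [ 0.0009 -0.    ] op 0.0334 F [-0.7 -0.2 -0.7]
turn [ 0.05  0.01 -0.1 ]
d [110.3  -1.1   9.5]
d [ 0.   0.  96.7]
```

The blank lies in the V rests with its ends where predicted (within about 1 px). Pressing the knob again.

Request:
step_arm --targets '[{"x": 0.037,"y": 0,"z": 0,"wx": 0,"wy": 0,"wz": 0,"gripper": 1},{"x": 0.037,"y": 0,"z": 0,"wx": 0,"wy": 0,"wz": 0,"gripper": 1},{"x": 0.036,"y": 0,"z": 0,"wx": 0,"wy": 0,"wz": 0,"gripper": 1},{"x": 0,"y": 0,"z": 0.03,"wx": 0,"wy": 0,"wz": 0,"gripper": 1},{"x": 0,"y": 0,"z": 0.025,"wx": 0,"wy": 0,"wz": 0,"gripper": 1},{"x": 0,"y": 0,"z": 0.01,"wx": 0,"wy": 0,"wz": 0,"gripper": 1},{"x": 0,"y": 0,"z": 0.005,"wx": 0,"wy": 0,"wz": 0,"gripper": 1},{"x": 0,"y": 0,"z": 0,"wx": 0,"wy": 0,"wz": 0,"gripper": 1},{"x": 0,"y": 0,"z": 0,"wx": 0,"wy": 0,"wz": 0,"gripper": 1}]'

```text
clock: 22.83
ee_pos: [0.5604, 0.0858, 0.0892]
tool_rot: [[-0.188, 0.982, -0.0], [0.982, 0.188, -0.0], [-0.0, -0.0, -1.0]]
ft_force: [0.7, 0.5, -0.9]
opening: 0.0003
finger_force: 0.0
```

Request:
step_arm --targets '[{"x": 0,"y": 0,"z": 0.004,"wx": 0,"wy": 0,"wz": 0,"gripper": 1},{"x": 0,"y": 0,"z": 0.004,"wx": 0,"wy": 0,"wz": 0,"gripper": 1},{"x": 0,"y": 0,"z": 0.004,"wx": 0,"wy": 0,"wz": 0,"gripper": 1},{"x": 0,"y": 0,"z": 0.004,"wx": 0,"wy": 0,"wz": 0,"gripper": 1},{"x": 0,"y": 0,"z": 0.004,"wx": 0,"wy": 0,"wz": 0,"gripper": 1},{"x": 0,"y": 0,"z": 0.003,"wx": 0,"wy": 0,"wz": 0,"gripper": 1},{"x": 0,"y": 0,"z": 0.003,"wx": 0,"wy": 0,"wz": 0,"gripper": 1},{"x": 0,"y": 0,"z": 0.002,"wx": 0,"wy": 0,"wz": 0,"gripper": 1},{"x": 0,"y": 0,"z": 0,"wx": 0,"wy": 0,"wz": 0,"gripper": 1}]'

```text
clock: 23.58
ee_pos: [0.5603, 0.0863, 0.061]
tool_rot: [[-0.189, 0.982, 0.0], [0.982, 0.189, 0.0], [0.0, 0.0, -1.0]]
ft_force: [1.8, -0.7, 5.0]
opening: -0.0
finger_force: 2.6
```

Request:
step_arm --targets '[{"x": 0,"y": 0,"z": 0.003,"wx": 0,"wy": 0,"wz": 0,"gripper": 1},{"x": 0,"y": 0,"z": 0.002,"wx": 0,"wy": 0,"wz": 0,"gripper": 1},{"x": 0,"y": 0,"z": 0.002,"wx": 0,"wy": 0,"wz": 0,"gripper": 1},{"x": 0,"y": 0,"z": 0,"wx": 0,"wy": 0,"wz": 0,"gripper": 1}]'

```text
clock: 23.92
ee_pos: [0.5604, 0.0864, 0.0545]
tool_rot: [[-0.189, 0.982, 0.001], [0.982, 0.189, 0.0], [0.0, 0.001, -1.0]]
ft_force: [1.1, -0.1, 6.3]
opening: 0.0002
finger_force: 3.1
```

Request:
step_arm --targets '[{"x": 0,"y": 0,"z": 0.001,"wx": 0,"wy": 0,"wz": 0,"gripper": 1},{"x": 0,"y": 0,"z": 0,"wx": 0,"wy": 0,"wz": 0,"gripper": 1}]'

```text
clock: 24.08
ee_pos: [0.5604, 0.0864, 0.0537]
tool_rot: [[-0.189, 0.982, 0.001], [0.982, 0.189, 0.0], [-0.0, 0.001, -1.0]]
ft_force: [1.7, -0.4, 5.9]
opening: -0.0003
finger_force: 3.2
```

Request:
step_arm --targets '[{"x": 0,"y": 0,"z": 0.001,"wx": 0,"wy": 0,"wz": 0,"gripper": 1},{"x": 0,"y": 0,"z": 0,"wx": 0,"wy": 0,"wz": 0,"gripper": 1}]'

```text
clock: 24.25
ee_pos: [0.5604, 0.0863, 0.0533]
tool_rot: [[-0.189, 0.982, 0.001], [0.982, 0.189, 0.0], [-0.0, 0.001, -1.0]]
ft_force: [-0.9, -0.6, 10.0]
opening: 0.0001
finger_force: 5.0
```

Request:
step_arm --targets '[{"x": 0,"y": 0,"z": 0.0005,"wx": 0,"wy": 0,"wz": 0,"gripper": 1},{"x": 0,"y": 0,"z": 0,"wx": 0,"wy": 0,"wz": 0,"gripper": 1}]'

```text
clock: 24.42
ee_pos: [0.5604, 0.0864, 0.0533]
tool_rot: [[-0.189, 0.982, 0.001], [0.982, 0.189, 0.0], [-0.0, 0.001, -1.0]]
ft_force: [-2.5, 0.2, 12.2]
opening: 0.0001
finger_force: 6.4
```

Request:
step_arm --targets '[{"x": 0,"y": 0,"z": -0.005,"wx": 0,"wy": 0,"wz": 0,"gripper": 1},{"x": 0,"y": 0,"z": -0.01,"wx": 0,"wy": 0,"wz": 0,"gripper": 1},{"x": 0,"y": 0,"z": -0.03,"wx": 0,"wy": 0,"wz": 0,"gripper": 1},{"x": 0,"y": 0,"z": -0.04,"wx": 0,"wy": 0,"wz": 0,"gripper": 1},{"x": 0,"y": 0,"z": -0.04,"wx": 0,"wy": 0,"wz": 0,"gripper": 1},{"x": 0.02,"y": -0.03,"z": 0,"wx": 0,"wy": 0,"wz": 0,"gripper": 1},{"x": 0.02,"y": -0.03,"z": 0,"wx": 0,"wy": 0,"wz": 0,"gripper": 1},{"x": 0.02,"y": -0.03,"z": 0,"wx": 0,"wy": 0,"wz": 0,"gripper": 1},{"x": 0.02,"y": -0.03,"z": 0,"wx": 0,"wy": 0,"wz": 0,"gripper": 1},{"x": 0.02,"y": -0.03,"z": 0,"wx": 0,"wy": 0,"wz": 0,"gripper": 1},{"x": 0,"y": 0,"z": 0,"wx": 0,"wy": 0,"wz": 0,"gripper": 1},{"x": 0,"y": 0,"z": 0,"wx": 0,"wy": 0,"wz": 0,"gripper": 1}]'

```text
clock: 25.42
ee_pos: [0.3911, 0.1561, 0.1764]
tool_rot: [[-0.192, 0.981, -0.002], [0.981, 0.192, -0.001], [-0.0, -0.003, -1.0]]
ft_force: [0.1, -0.2, -0.6]
opening: -0.0003
finger_force: 0.0
```

```bash
python3 -c "
from h import *
shot('side','s11.png'); shot('top','t11.png')
im=cv2.imread('pics/raw_s11.png'); print(red(im),yel(im))
im=cv2.imread('pics/raw_t11.png')[100:165,200:285].astype(int)
for r in im[10:55]: print(''.join('Y' if p[2]>110 and p[1]>100 and p[0]<70 else 'W' if p.min()>95 and p.max()-p.min()<50 else 'R' if p[2]>110 and p[1]<60 else '.' for p in r))
go(11)
# jar/mug change between first and last side views
a=cv2.imread('pics/raw_s0.png').astype(int);b=cv2.imread('pics/raw_s11.png').astype(int)
for n,(u0,u1,v0,v1) in dict(jar=(215,242,170,205),mug=(228,265,205,252)).items(): print(n,abs(a-b)[v0:v1,u0:u1].mean().round(1))
"
```

```text
(87, np.int64(269), np.int64(280), np.int64(164), np.int64(172), np.float64(274.6), np.float64(167.7)) (125, np.int64(293), np.int64(318), np.int64(175), np.int64(188))
........................................YYYYYY.......................................
........................................YYYYYY.......................................
........................................YYYYYY.......................................
.........................................YYYYYY......................................
.........................................YYYYYY......................................
.........................................YYYYYY......................................
.........................................YYYYYY......................................
.........................................YYYYYYY.....................................
..........................................YYYYYY.....................................
..........................................YYYYYY.....................................
..........................................YYYYYY.......................
[... 2377 characters left out ...]
.............................................
RRRRRRRRRRRRR.WWW....................................................................
RRRRRRRRRRRR..WWW....................................................................
.RRRRRRRRR...WWWW..............................................................WW....
...RRRRR...WWWWWW............................................................WWWWW...
..........WWWWWWW............................................................WWWWW...
WW.....WWWWWWW................................................................WWWW...
t 25.5167 p [0.3941 0.1561 0.1767] yaw 10.92 tilt [ 0.0001 -0.0002] op -0.0003 F [-0.2 -0.3  0.4]
turn [ 0.    0.01 -0.08]
jar 2.5
mug 2.6
```

The knob is locked at its starting picture position and the arm is level over the middle of the blank. The jar and mug haven't moved, and the robot is clear.

```bash
python3 -c "
from cell import *
print(sign_off())"
```

```text
the job is handed in; nothing more can be done
None
```

The job is handed in after about 26 s: the finished roller is on the drying tray's rods, the blank is seated within about 3 mm of centre under the locked keeper arm, and the jar and mug have not moved.

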